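# Load the oblong blank into the inclined embossing press

## Robot

A 6-joint arm with a two-finger parallel gripper is mounted at the origin on the work surface. World frame = base frame: x ahead of the robot, y to its left, z up, the work surface at z = 0. Lengths are in m, angles in rad, forces in N, time in s.
With the tool pointing down it reaches from about 0.35 to 0.775 m from the base axis. Payload 7.3 kg.
Tool frame: the origin (TCP) lies at the very end of the fingers, on their centre line; the grasp point (between the pads) lies 19 mm behind it; z points along the fingers, y is the line along which they close (so a half turn about z gives the same grasp; the last joint's range is limited). The gripper opens to 92 mm and grips with 3 to 60 N. Pads are 19 mm wide; open, the fingers measure 130 mm over their backs; the gripper's body (75 mm by 190 mm) begins 47 mm behind the grasp point.
Start: joints at [1.024, 0.342, 1.524, -0, 1.275, -0.146], TCP at [0.205, 0.483, 0.227] pointing down, gripper open.
Joint ranges: [-2.53, 2.53], [-0.77, 2.02], [0.04, 2.7], [-1, 4.14], [0.28, 2.66], [-3.11, 3.11]. Speed limits (rad/s): [2.57, 2.57, 3.14, 3.14, 3.14, 3.14].

## Interface

Orientations are given as a rotation vector (axis times angle).
In Python, from rig import readout, eyes, bot gives the robot as it stands.
- The arm moves only by the tool drive_tool, never from a script. Its argument "rows" is a list that holds one entry, the list of rows, each a list of 7 numbers: the shift along the tool's x, y, z each as a share of 40 mm, from -1 to 1, then the turn, a rotation vector about the tool's x, y, z each as a share of 0.12 rad, from -1 to 1, then the closure, from 0 (fully open) to 1 (shut). A call has 1 to 12 rows; each row shifts and turns the commanded pose from where the row before left it, along the tool's axes as they then stand; what a row does not reach is not made up. A row lasts 1/12 s, in which the tool goes at most 41.7 mm and 7.16 degrees, less where a joint would pass 70% of its speed; a pose out of reach is approached as far as the arm can. A call with a number of a shift or a turn outside -1 to 1 is refused whole. A call with a gripper value outside its range is refused whole. The fingers move at their own pace and stop on an object; "newtons" is the grip in N (left out, the last holds). Time passes only in rows, so rows that do not move let the fingers close. It gives the time, the measured TCP pose, the force, the opening and the grip force at its end, in the units of the state.
- readout.observe(): the state, without advancing time (a new reading comes with each control period).
- eyes.capture(name): name is "scene" or "top"; returns the picture (384x512x3 uint8, blue, green, red); there is no depth.
- eyes.camera_model(name): a dict with "fx", "fy", "cx", "cy" (pixels), "R" (3x3) and "t" (3): a world point X has camera coordinates R X + t. Camera axes: x right, y down, z forward; pixel columns grow to the right and rows downward; lengths in m; the calibration is good to about 2 mm. A picture is of the moment at which its call begins. camera_model takes no time and is no camera call.
- bot.hand_in(): hands the job in; it is judged then, once.
Trained networks look in the newest picture that a camera, given by its name, has taken for a name from the list of things; names that differ only in an ending like _2 or _b are one class to them, and where a whole thing is asked for, a point or a joint stands for the part that bears it (a point fixed in the world has none). Each returns a list of dicts, best first, with "confidence" (0 to 1); they miss things now and then, are a little off and sometimes report something else, mostly with a low value. They report only what shows in the picture. A call takes as long as a camera call. They do not tell look-alikes from the thing itself.
- eyes.boxes_of(camera, query): "uv" ([column, row] in pixels, amid what is visible of it).
- eyes.cut_out(camera, query): "pixels" (384x512 bool, what is visible of it) and "uv" ([column, row] in pixels, amid what is visible of it).
The state is a dict: "t": time; "joints": joint angles; "dq": joint speeds; "effort": joint torques, N m; "tool_pos": TCP position; "eef_rot": TCP orientation; "wrist_force": force on the tool from outside, world axes, zero at the start; "wrist_torque": the same for the moment, N m; "opening": opening from 0.0 (shut) to 1.0 (fully open); "finger_force": force on a finger pad.
Only numpy, scipy, OpenCV 4.12 (cv2) and the standard library are available. Lean on these libraries where they do the work, as an engineer would, in place of code of your own. Each camera call takes 0.05 s, during which the arm holds its last target. There are 200 camera calls.

## Task

Pick out the wooden blank whose outline matches the die on the sloping hand press and seat it fully down in the die cavity while the die carriage is still drawn out at the low end. Let go of it, then slide the carriage, which has a knob for this, up the slope, under the press platen, fully home against its stop. Leave the other blanks, tools and pots where they are.

Things in the scene. Friction and masses are not known exactly. Their poses are not given: they have to be found in the camera images.
- oblong: The blank that matches the die: a rectangular hardwood block 90 (its x) by 60 (its y) by 22 mm (z), edges rounded 2 mm, 60 to 120 g, lying flat on the bench at any of three spots. Origin: centre of its underside. Either way round fits.
- oblong_mid (a point): Centre of the oblong blank, 11 mm above its underside; axes as oblong.
- cavity (a point): Centre of the die cavity's floor; moves with the carriage. Axes: x up the slope (30 degrees from level, low end towards the robot), y level across, z square off the bed. Cavity 94 (x) by 64 (y) mm, 12 deep, rims rounded 2 mm: a seated blank stands 10 mm proud. Midway on both long sides the wall is missing over 46 mm, out to the carriage edge (y = +-56 mm): finger notches level with the floor.
- platen (a point): Middle of the low edge of the fixed platen's underside (platen 100 wide, 90 mm up the slope). It is 30 mm off the plane of the cavity floor: a seated blank passes 8 mm below it. At carriage 0 it is 95 mm up the slope from the cavity centre, at home 45 mm down from it. Above: crosshead and a 100 mm handwheel up to 165 mm off that plane; columns 88 mm to either side.
- knob (a point): Centre of the top of the carriage's upright round knob, a 26 mm thick, 45 mm tall black post that stands square on the carriage plate, 110 mm down the slope (-x) from the cavity centre. Axes as cavity. At home it is still 65 mm down the slope from the platen's low edge.
- carriage (a joint): Position of the die carriage on its sloping guide, m: 0 drawn out at the low end, 0.140 fully home at the hard upper stop. It starts between 0 and 0.025, stays where it is left, and takes about 10 N to push up.
- press: The grey inclined hand press, fixed to the bench: bed 330 by 150 mm, sloping up away from the robot, with two columns, crosshead, platen and handwheel over its upper half, about 300 mm high. Origin on the bench under the bed, whose low end is 165 mm from it and high end 120 mm; x towards its high end, z up.
- disc: Round hardwood blank, 66 mm across, 22 mm thick; does not fit. Origin: centre of its underside. Lies at one of the three spots.
- square: Square hardwood blank, 66 by 66 by 22 mm; does not fit. Origin: centre of its underside. Lies at one of the three spots.
- tape: Roll of paper tape lying flat among the blanks, 58 mm across, 22 mm high. Origin: centre of its underside.
- brush: Flat paint brush lying on the bench to the right.
- mallet: Wooden-handled hammer lying on the bench to the left.
- screwdriver: Screwdriver lying near the robot's right.
- jar: Glass jar with a black lid, 68 mm across, 85 mm high, far right. Origin: centre of its underside.
- tin: Upright tin, 76 mm across, 100 mm high, at the back. Origin: centre of its underside.
There are look-alikes about, which are no part of the job. Leave any pink, purple or red look-alike of the oblong alone.

How it is judged:
By the outcome, as a careful person would: the job done as asked, in the order asked, and still so for the second after the job is handed in, with the robot touching nothing.
It also fails if it takes over 51 s, if anything falls off the work surface, if the arm or the gripper's body presses on something with over 40 N, if the wrist force passes 120 N, or if a joint passes its speed limit or range.

## Working session

There is one attempt and no reset: what is moved stays moved. The work goes in short steps, Python scripts to look and compute and a tool call to move; the robot and the scene stay as the last step left them, time stands still between calls to the robot, and variables do not carry over. Pictures are saved under pics/ and viewed, at most 10 in all, crops included, and the job is handed in when it is done.

Besides the shell and the picture viewer there is one more tool, called after "Emit:" by a JSON object that holds its "api" and its "payload", one argument or row to a line. drive_tool: Moves the arm, as the interface text tells. Its arguments: {"type":"object","properties":{"rows":{"type":"array","items":{"type":"array","items":{"type":"array","items":{"type":"number"}}}},"newtons":{"type":"number"}},"required":["rows"]}

```bash
mkdir -p pics; ls; cat > look.py <<'E'
import cv2,numpy as np
from rig import readout,eyes,bot
E
python3 - <<'E'
from look import *
s=eyes.capture("scene");t=eyes.capture("top")
cv2.imwrite("pics/s0.png",s);cv2.imwrite("pics/t0.png",t)
np.savez("cams.npz",**{c+k:np.array(v) for c in("scene","top") for k,v in eyes.camera_model(c).items()})
for c in("scene","top"):
  m=eyes.camera_model(c);print(c,m)
  for q in("oblong","square","disc","tape","knob","press","carriage"):
    print(c,q,[(np.round(d["uv"]),round(d["confidence"],2)) for d in eyes.boxes_of(c,q)])
print(readout.observe())
E
```

```text
pics
scene {'fx': 428.7935076624048, 'fy': 428.7935076624048, 'cx': 255.6571365618019, 'cy': 195.00982475763973, 'R': array([[-0.74355402,  0.66857895,  0.01138471],
       [ 0.49716996,  0.56414826, -0.65921071],
       [-0.44715707, -0.48449864, -0.75187208]]), 't': array([ 0.42250025, -0.17527546,  1.44584154])}
scene oblong [(array([192., 217.]), 0.88), (array([200., 129.]), 0.86), (array([251., 220.]), 0.69), (array([130., 235.]), 0.64)]
scene square [(array([260., 187.]), 0.57)]
scene disc [(array([267., 130.]), 0.66), (array([211., 160.]), 0.62)]
scene tape [(array([217., 187.]), 0.76)]
scene knob []
scene press [(array([293., 272.]), 0.75)]
scene carriage [(array([321., 277.]), 0.63)]
top {'fx': 419.63556431148214, 'fy': 419.63556431148214, 'cx': 255.7746284573466, 'cy': 195.67967548208125, 'R': array([[-0.01311118, -0.99977869, -0.01645198],
       [-0.99422463,  0.0147875 , -0.10629538],
       [ 0.10651514,  0.0149633 , -0.99419848]]), 't': array([0.00317107, 0.55305415, 1.32224803])}
top oblong [(array([296., 160.]), 0.81), (array([255., 199.]), 0.8), (array([390., 237.])
[... 529 characters left out ...]
]), 0.3)]
{'t': 0.8, 'joints': array([ 1.02399979e+00,  3.41991611e-01,  1.52410465e+00, -2.49914833e-06,
        1.27542176e+00, -1.45970534e-01]), 'dq': array([ 5.61433026e-04,  6.22917637e-05,  2.94241251e-04, -4.77125696e-04,
        3.15911024e-04, -5.35243104e-04]), 'effort': array([-8.66426308e-04, -4.31085348e+01, -2.44474572e+01,  7.15526403e-02,
        4.79918893e-02,  9.38492484e-08]), 'tool_pos': array([0.20481509, 0.48341085, 0.22674324]), 'eef_rot': array([6.25403061e-01, 3.07868512e+00, 1.08998271e-04]), 'wrist_force': array([ 0.20259637, -0.42166233,  0.08949129]), 'wrist_torque': array([0.00512289, 0.03647621, 0.00037467]), 'finger_force': 0.0, 'opening': 1.001755214482571}
```

View pics/s0.png

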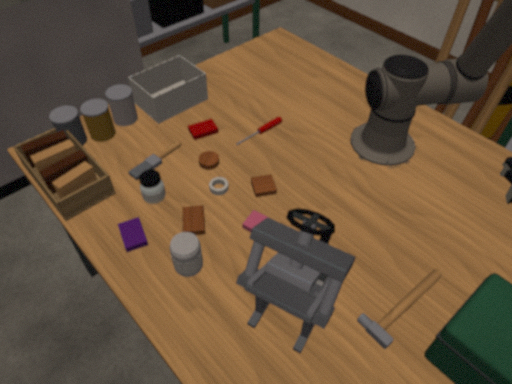

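View pics/t0.png

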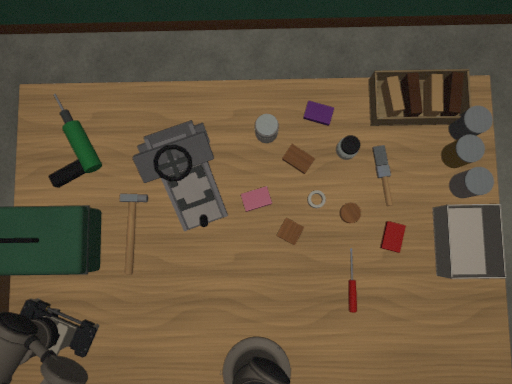

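Top view: the brown rectangle at (298,159) is the oblong candidate. Look-alikes are pink (256,199), purple (319,113) and red (393,237); the other blanks are the square (290,231) and the disc (350,212). The press is at (185,175), with its knob at (204,220) and its low end toward the robot. I choose (298,159) and will check it in a close crop.

```bash
python3 - <<'E'
from look import *
out={}
for c,u in(("top",(298,159)),("scene",(193,219))):
  im=eyes.capture(c);out[c]=im
  for q in("oblong","carriage","knob","press"):
    for i,d in enumerate(eyes.cut_out(c,q)):
      m=d["pixels"].astype(np.uint8);uv=np.array(d["uv"])
      print(c,q,i,uv.round(1),round(d["confidence"],2),m.sum(),cv2.minAreaRect(np.argwhere(m)[:,::-1].astype(np.float32)) if m.sum()>5 else "")
      if q!="oblong" or np.hypot(*(uv-u))<8: out[f"{c}_{q}_{i}"]=m
np.savez("m.npz",**out)
f=lambda im,x,y,w,h,s:cv2.resize(im[y:y+h,x:x+w],None,fx=s,fy=s,interpolation=cv2.INTER_CUBIC)
a=f(out["top"],275,139,45,45,5);b=f(out["top"],130,120,110,110,5)
a=cv2.copyMakeBorder(a,0,550-225,0,0,0)
cv2.imwrite("pics/c1.png",np.hstack([a,b]))
cv2.imwrite("pics/c2.png",np.hstack([f(out["scene"],232,195,130,150,4),]))
E
```

```text
top oblong 0 [393.1 239.3] 0.97 560 ((392.7647399902344, 236.44119262695312), (21.100597381591797, 27.649059295654297), 14.03624439239502)
top oblong 1 [296.1 158.2] 0.7 493 ((297.61236572265625, 158.3202362060547), (27.2419490814209, 18.97396469116211), 32.0053825378418)
top oblong 2 [317.1 110.9] 0.66 511 ((318.23529052734375, 112.55883026123047), (26.92145347595215, 19.402849197387695), 14.03624439239502)
top oblong 3 [255.9 198.1] 0.55 494 ((255.6999969482422, 198.60000610351562), (18.657434463500977, 26.87936019897461), 71.56504821777344)
top carriage 0 [195.7 200.7] 0.81 1863 ((194.99111938476562, 197.3787078857422), (59.76923751831055, 36.615386962890625), 67.38013458251953)
top knob 0 [193.  197.1] 0.75 1952 ((194.1369171142578, 196.8801727294922), (61.41471862792969, 37.30411911010742), 68.45902252197266)
top knob 1 [295.9 154.5] 0.63 469 ((297.0384521484375, 157.69229125976562), (26.34825897216797, 18.859806060791016), 33.690067291259766)
top knob 2 [381.1 170.4] 0.53 588 ((383.1770324707031, 174.787841796875), (59.837642669677734, 13.620731353759766), 81.02737426757812)
to
[... 811 characters left out ...]
492)
scene oblong 5 [260. 185.] 0.22 469 ((263.61767578125, 185.97061157226562), (21.585670471191406, 23.040882110595703), 75.96376037597656)
scene carriage 0 [322.  275.8] 0.48 155 ((323.50115966796875, 259.97625732421875), (10.987550735473633, 50.419063568115234), 2.726311206817627)
scene knob 0 [322.9 277.5] 0.71 133 ((322.8292236328125, 260.79327392578125), (9.765336990356445, 50.72286605834961), 5.440332412719727)
scene knob 1 [150.7 183.8] 0.6 738 ((151.5946044921875, 187.06756591796875), (34.85258483886719, 24.166650772094727), 80.53767395019531)
scene press 0 [294.9 270.8] 0.68 9388 ((289.7096252441406, 274.97149658203125), (106.91734313964844, 137.25064086914062), 22.71441078186035)
```

View pics/c1.png

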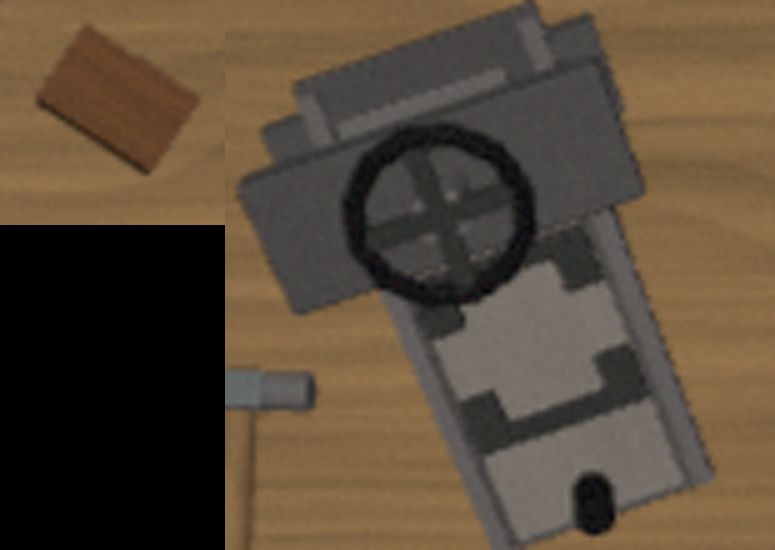

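View pics/c2.png

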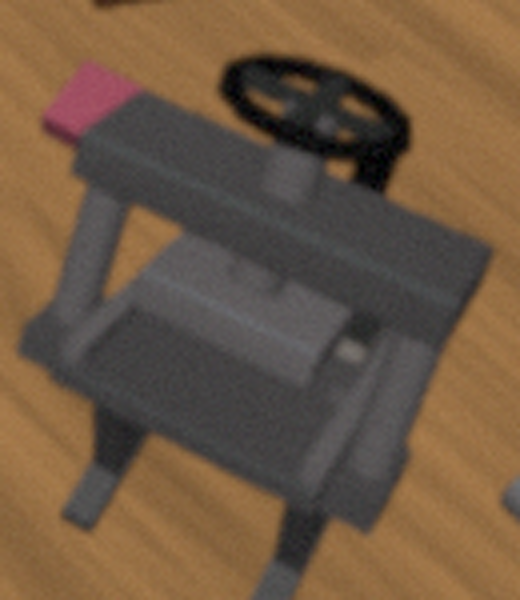

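The crop shows the plain brown 3:2 rectangle. In the top view, the die's light cross-shaped floor is fully visible below the wheel. Next I fit poses with the calibration.

```bash
cat > look.py <<'E'
import cv2,numpy as np
from scipy.optimize import least_squares,minimize
from scipy.spatial.transform import Rotation as Rn
from rig import readout,eyes,bot
D=dict(np.load("cams.npz"))
def proj(c,P):
    q=np.atleast_2d(P)@D[c+"R"].T+D[c+"t"]
    return np.c_[D[c+"fx"]*q[:,0]/q[:,2]+D[c+"cx"],D[c+"fy"]*q[:,1]/q[:,2]+D[c+"cy"]]
def ray(c,uv,z):
    d=D[c+"R"].T@np.array([(uv[0]-D[c+"cx"])/D[c+"fx"],(uv[1]-D[c+"cy"])/D[c+"fy"],1]);o=-D[c+"R"].T@D[c+"t"]
    return o+d*(z-o[2])/d[2]
def bedR(yaw): return (Rn.from_euler("z",yaw)*Rn.from_euler("y",-np.pi/6)).as_matrix()
def fill(poly,shape=(384,512),s=4):
    m=np.zeros((shape[0]*s,shape[1]*s),np.uint8)
    cv2.fillPoly(m,[np.round((np.asarray(poly)+.5)*s-.5).astype(np.int32)],255)
    return cv2.resize(m,shape[::-1],interpolation=cv2.INTER_AREA)/255.
def plan(pos,R,n=None,pose=None):
    """rows (shares) from the current or given pose to pos,R"""
    s=readout.observe(); p,Q=pose or (s["tool_pos"],Rn.from_rotvec(s["eef_rot"]).as_matrix())
    w=Rn.from_matrix(Q.T@R).as_rotvec()
    n=n or int(np.ceil(max(np.linalg.norm(pos-p)/.038,np.abs(w).max()/.118)))
    for k in range(n):
        print("[%s]"%",".join("%.2f"%v for v in np.r_[Q.T@((pos-p)/(n-k))/.04,w/n/.12]))
        sh=np.round(Q.T@((pos-p)/(n-k))/.04,2)*.04; p=p+Q@sh
        Q=Q@Rn.from_rotvec(np.round(w/n/.12,2)*.12).as_matrix()
    print("end",p.round(4),"rot err",np.degrees(Rn.from_matrix(Q.T@R).as_rotvec()).round(2))
    return p,Q
E
cat > fit.py <<'E'
from look import *
M=np.load("m.npz");top=M["top"];sc=M["scene"]
# oblong: silhouettes
def tgt(c,u,r):
    im=cv2.cvtColor(M[c],cv2.COLOR_BGR2LAB).astype(float)
    x,y=u;w=im[y-r:y+r,x-r:x+r]
    a=np.median(im[y-3:y+4,x-3:x+4].reshape(-1,3),0);b=np.median(np.r_[w[:4].reshape(-1,3),w[-4:].reshape(-1,3)],0)
    t=(w-b)@(a-b)/((a-b)@(a-b)); return np.clip(t,0,1),(x-r,y-r)
T={"top":tgt("top",(298,158),22),"scene":tgt("scene",(193,219),20)}
def box(p): 
    R=Rn.from_euler("z",p[2]).as_matrix()
    return np.array([[i,j,k] for i in(-.0445,.0445) for j in(-.0295,.0295) for k in(0,.022)])@R.T+[p[0],p[1],0]
def cost(p,cs):
    e=0
    for c in cs:
        t,(x,y)=T[c];h=cv2.convexHull(proj(c,box(p)).astype(np.float32))[:,0]
        e+=((fill(h-[x,y],t.shape,16)-t)**2).sum()
    return e
p0=np.r_[ray("top",(298,158),.022)[:2],np.radians(57)]
for cs in(("top",),("scene",),("top","scene")):
    r=minimize(cost,p0,args=(cs,),method="Nelder-Mead",options=dict(initial_simplex=p0+np.array([[0,0,0],[.01,0,0],[0,.01,0],[0,0,.1]]),xatol=1e-4))
    print("oblong",cs,r.x.round(4),np.degrees(r.x[2]).round(1),round(r.fun,1))
ob=r.x
# press: x,y of cavity centre at floor, z, yaw, platen offset a (x from cavity)
P=[(432,345,23,56,0),(463,403,-23,56,0),(500,388,-23,32,0),(507,419,-47,32,0),(605,385,-47,-32,0),(595,357,-23,-32,0),(632,343,-23,-56,0),(612,283,23,-56,0),(570,291,23,-32,12),(553,262,47,-32,12),(465,320,23,32,12),(594,515,-110,0,45)]
uv=np.array([(130+(a-225)/5-.4,120+b/5-.4) for a,b,*_ in P]);X=np.array([q[2:] for q in P])/1e3
S=np.array([(232+135/4-.4,195+303/4-.4),(232+306/4-.4,195+386/4-.4)])
def pts(v,Z): return Z@bedR(v[3]).T+v[:3]
def res(v):
    pl=np.array([[v[4]+.09,-.05,.03],[v[4]+.09,.05,.03]])
    return np.r_[(proj("top",pts(v,X))-uv).ravel(),(proj("scene",pts(v,pl))-S).ravel(),(v[4]-.085)/.01]
r=least_squares(res,[*ray("top",(194,197),.1),np.radians(21),.085],loss="soft_l1")
v=r.x;print("press",v.round(4),"yaw",np.degrees(v[3]).round(1));print(res(v).round(1))
cv=np.sqrt(np.diag(np.linalg.inv(r.jac.T@r.jac)));print("sig/px",cv.round(4))
np.savez("fit.npz",ob=ob,v=v)
k=5;im=cv2.resize(top[120:230,130:240],None,fx=k,fy=k,interpolation=cv2.INTER_CUBIC)
def L(im,c,Z,o,col,s): cv2.polylines(im,[np.round((proj(c,Z)-o+.5)*s).astype(int)],True,col,1)
F=lambda z:np.array([(47,32,z),(23,32,z),(23,56,z),(-23,56,z),(-23,32,z),(-47,32,z),(-47,-32,z),(-23,-32,z),(-23,-56,z),(23,-56,z),(23,-32,z),(47,-32,z)])/1e3
L(im,"top",pts(v,F(0)),[130,120],(0,255,0),k);L(im,"top",pts(v,F(12)),[130,120],(0,0,255),k)
th=np.linspace(0,6.28,30);C=lambda x,r,z:np.c_[x+r*np.cos(th),r*np.sin(th),0*th+z]
L(im,"top",pts(v,C(-.11,.013,.045)),[130,120],(255,255,0),k);L(im,"top",pts(v,C(v[4]+.045,.05,.16)),[130,120],(255,0,255),k)
j=cv2.resize(top[139:184,275:320],None,fx=5,fy=5,interpolation=cv2.INTER_CUBIC)
b=box(ob);L(j,"top",b[[1,3,7,5]],[275,139],(0,255,0),5)
s2=cv2.resize(sc[200:300,180:350][:, :],None,fx=3,fy=3,interpolation=cv2.INTER_CUBIC)[:, :]
s2=cv2.resize(sc[200:310,235:345],None,fx=2,fy=2,interpolation=cv2.INTER_CUBIC)
L(s2,"scene",pts(v,np.array([[v[4]+a,w,.03] for a,w in((0,-.05),(0,.05),(.09,.05),(.09,-.05))])),[235,200],(0,255,0),2)
L(s2,"scene",pts(v,C(v[4]+.045,.05,.16)),[235,200],(255,0,255),2)
z=np.zeros((550,225,3),np.uint8);z[:225]=j;z[240:460,:220]=s2
cv2.imwrite("pics/f1.png",np.hstack([z,im]))
print("now to above blank: tool y yaw", np.degrees(ob[2])-90)
psi=ob[2]-np.pi/2; R=np.c_[[np.sin(psi),-np.cos(psi),0],[np.cos(psi),np.sin(psi),0],[0,0,-1]]
print(np.linalg.det(R)); plan(np.r_[ob[:2],.10],R)
E
python3 fit.py
```

```text
oblong ('top',) [ 0.6752 -0.1444  0.9662] 55.4 16.6
oblong ('scene',) [ 0.6727 -0.1456  0.9792] 56.1 59.1
oblong ('top', 'scene') [ 0.6746 -0.1447  0.958 ] 54.9 83.0
press [0.5755 0.1942 0.089  0.3181 0.0773] yaw 18.2
[ 0.2 -1.9 -0.6 -0.5 -0.6 -0.   0.7  0.4  0.4  0.6 -0.2 -0.5 -0.3 -0.2
 -1.3 -1.3 -0.2  1.   0.5 -0.2  0.9  2.   0.3  1.  -0.6 -0.5  0.5  0.7
 -0.8]
sig/px [0.0014 0.0011 0.0059 0.0151 0.0072]
now to above blank: tool y yaw -35.11042182316249
-1.0Traceback (most recent call last):
  File "fit.py", line 52, in <module>
    print(np.linalg.det(R)); plan(np.r_[ob[:2],.10],R)
                             ~~~~^^^^^^^^^^^^^^^^^^^^^
  File "look.py", line 20, in plan
    w=Rn.from_matrix(Q.T@R).as_rotvec()
      ~~~~~~~~~~~~~~^^^^^^^
  File "scipy/spatial/transform/_rotation.pyx", line 1143, in scipy.spatial.transform._rotation.Rotation.from_matrix
ValueError: Non-positive determinant (left-handed or null coordinate frame) in rotation matrix 0: [[ 2.10447256e-01 -9.77605213e-01  2.00158458e-05]
 [-9.77605209e-01 -2.10447257e-01 -8.26985475e-05]
 [-8.50588109e-05  2.16391273e-06  9.99999996e-01]].
```

View pics/f1.png

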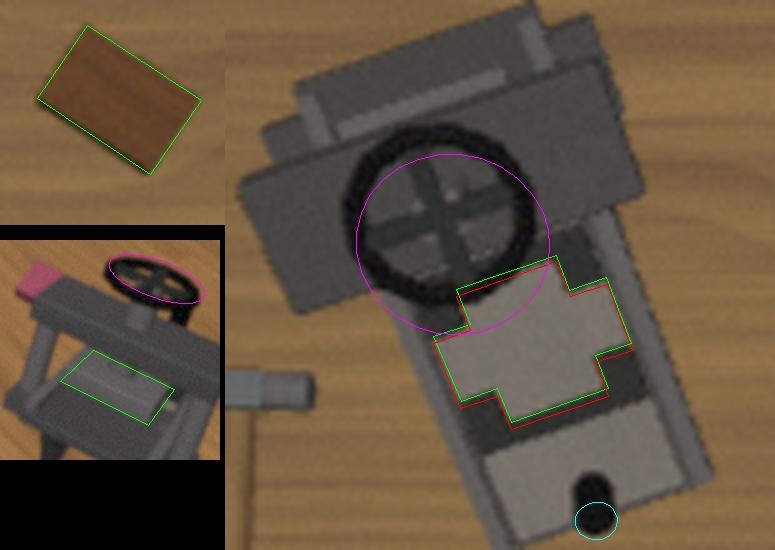

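The overlay shows the blank fit is tight. The press fit needs the wheel added as a height cue: its centre is at crop (440,213), against (452,243) in the model. I'll refit and get the approach rows in the same script.

```bash
python3 - <<'E'
s=open("fit.py").read()
s=s.replace('return np.r_[(proj("top",pts(v,X))','wh=pts(v,np.array([[v[4]+.045,0,.158]]))\n    W=np.r_[(proj("top",wh)-[130+215/5-.4,120+213/5-.4])[0],(proj("scene",wh)-[232+315/4-.4,195+106/4-.4])[0]]\n    return np.r_[W,(proj("top",pts(v,X))')
s=s.replace("[np.sin(psi),-np.cos(psi),0]","[-np.sin(psi),np.cos(psi),0]").replace("C(v[4]+.045,.05,.16)","C(v[4]+.045,.05,.158)")
open("fit.py","w").write(s)
E
python3 fit.py
```

```text
oblong ('top',) [ 0.6752 -0.1444  0.9662] 55.4 16.6
oblong ('scene',) [ 0.6727 -0.1456  0.9792] 56.1 59.1
oblong ('top', 'scene') [ 0.6746 -0.1447  0.958 ] 54.9 83.0
press [0.5745 0.1934 0.0964 0.3316 0.0911] yaw 19.0
[ 0.2  1.3  0.6 -2.6 -0.1 -1.6 -0.6 -0.2 -0.7  0.1  0.8  0.6  0.5  0.4
 -0.2 -0.6 -0.3 -0.4 -1.5 -1.6 -0.4  0.8  0.2 -0.4  0.7  2.1  0.7  1.1
 -2.5  0.3 -0.2  1.4  0.6]
sig/px [0.0012 0.0011 0.0038 0.0118 0.0038]
now to above blank: tool y yaw -35.11042182316249
1.0
[-0.81,-0.47,0.15,0.00,-0.00,0.71]
[-0.84,-0.40,0.15,0.00,-0.00,0.71]
[-0.87,-0.33,0.15,0.00,-0.00,0.71]
[-0.90,-0.25,0.15,0.00,-0.00,0.71]
[-0.92,-0.17,0.15,0.00,-0.00,0.71]
[-0.93,-0.10,0.15,0.00,-0.00,0.71]
[-0.93,-0.02,0.15,0.00,-0.00,0.71]
[-0.93,0.06,0.15,0.00,-0.00,0.71]
[-0.92,0.14,0.15,0.00,-0.00,0.71]
[-0.91,0.22,0.15,0.00,-0.00,0.71]
[-0.89,0.30,0.15,0.00,-0.00,0.71]
[-0.86,0.37,0.15,0.00,-0.00,0.71]
[-0.82,0.44,0.15,0.00,-0.00,0.71]
[-0.78,0.51,0.15,0.00,-0.00,0.71]
[-0.73,0.58,0.15,0.00,-0.00,0.71]
[-0.68,0.64,0.15,0.00,-0.00,0.71]
[-0.63,0.69,0.15,0.00,-0.00,0.71]
[-0.56,0.75,0.15,0.00,-0.00,0.71]
[-0.50,0.79,0.16,0.00,-0.00,0.71]
[-0.43,0.83,0.15,0.00,-0.00,0.71]
[-0.36,0.86,0.16,0.00,-0.00,0.71]
end [ 0.6744 -0.1448  0.0999] rot err [ 0.   -0.   -0.37]
```

View pics/f1.png

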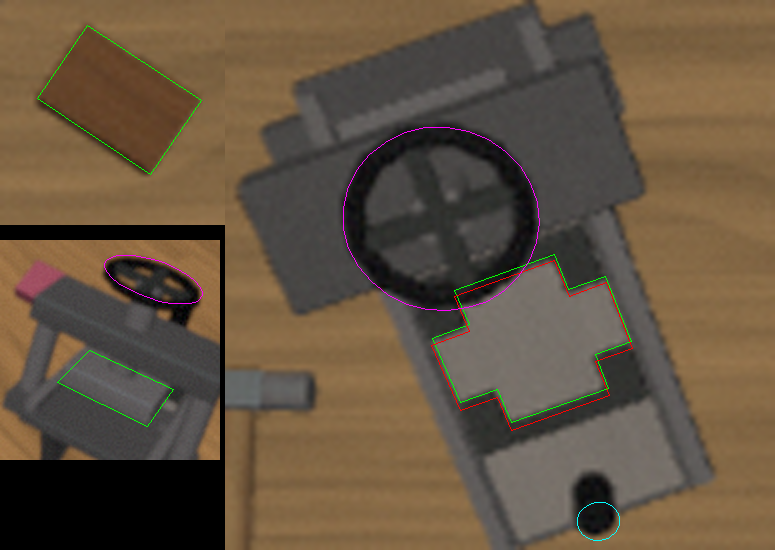

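Overlay: the wheel and cross now agree within about 1 px. I'll approach in two legs, passing the press on the robot's side at height.

```bash
cat > g.py <<'E'
from look import *
F=np.load("fit.npz");ob,v=F["ob"],F["v"]
def down(psi): return np.c_[[-np.sin(psi),np.cos(psi),0],[np.cos(psi),np.sin(psi),0],[0,0,-1]]
RG=down(ob[2]-np.pi/2)
B=bedR(v[3]); RP=np.c_[B[:,0],-B[:,1],-B[:,2]]   # tool y = -bed y, z into bed
def at(x,y,z): return v[:3]+B@np.array([x,y,z])/1e3
E
python3 - <<'E'
from g import *
s=readout.observe();Q=Rn.from_rotvec(s["eef_rot"]).as_matrix()
e=plan(np.array([.47,-.05,.22]),RG);plan(np.r_[ob[:2],.045],RG,pose=e)
E
```

```text
[-0.71,-0.61,0.01,0.00,-0.00,0.93]
[-0.77,-0.52,0.01,0.00,-0.00,0.93]
[-0.82,-0.43,0.01,0.00,-0.00,0.93]
[-0.87,-0.34,0.01,0.00,-0.00,0.93]
[-0.90,-0.24,0.01,0.00,-0.00,0.93]
[-0.92,-0.14,0.01,0.00,-0.00,0.93]
[-0.93,-0.04,0.01,0.00,-0.00,0.93]
[-0.93,0.07,0.01,0.00,-0.00,0.93]
[-0.91,0.17,0.01,0.00,-0.00,0.93]
[-0.89,0.27,0.01,0.00,-0.00,0.93]
[-0.86,0.37,0.01,0.00,-0.00,0.93]
[-0.81,0.46,0.01,0.00,-0.00,0.93]
[-0.75,0.55,0.01,0.00,-0.00,0.93]
[-0.69,0.63,0.01,0.00,-0.00,0.93]
[-0.61,0.70,0.01,0.00,-0.00,0.93]
[-0.53,0.76,0.02,0.00,-0.00,0.93]
end [ 0.47   -0.0501  0.2199] rot err [ 0.   -0.   -0.16]
[0.13,0.69,0.55,0.00,-0.00,-0.00]
[0.13,0.69,0.55,0.00,-0.00,-0.00]
[0.13,0.69,0.55,0.00,-0.00,-0.00]
[0.13,0.69,0.54,0.00,-0.00,-0.00]
[0.13,0.70,0.55,0.00,-0.00,-0.00]
[0.12,0.69,0.54,0.00,-0.00,-0.00]
[0.13,0.70,0.55,0.00,-0.00,-0.00]
[0.12,0.69,0.54,0.00,-0.00,-0.00]
end [ 0.6745 -0.1447  0.0451] rot err [ 0.   -0.   -0.16]
```

Emit:
{"api": "drive_tool", "payload": {
  "rows": [
    [[-0.71,-0.61,0,0,0,0.93,0],[-0.77,-0.52,0,0,0,0.93,0],[-0.82,-0.43,0,0,0,0.93,0],[-0.87,-0.34,0,0,0,0.93,0],[-0.9,-0.24,0,0,0,0.93,0],[-0.92,-0.14,0,0,0,0.93,0],[-0.93,-0.04,0,0,0,0.93,0],[-0.93,0.07,0,0,0,0.93,0],[-0.91,0.17,0,0,0,0.93,0],[-0.89,0.27,0,0,0,0.93,0],[-0.86,0.37,0,0,0,0.93,0],[-0.81,0.46,0,0,0,0.93,0]]
  ]
}}

```text
t: 2.3
tool_pos: [0.4044, 0.0814, 0.227]
eef_rot: [2.407, 2.019, 0.001]
wrist_force: [0.8, 1.0, -0.1]
opening: 1.002
finger_force: 0.0
```

Emit:
{"api": "drive_tool", "payload": {
  "rows": [
    [[-0.75,0.55,0,0,0,0.93,0],[-0.69,0.63,0,0,0,0.93,0],[-0.61,0.7,0,0,0,0.93,0],[-0.53,0.76,0,0,0,0.93,0],[0.13,0.69,0.4,0,0,0,0],[0.13,0.69,0.4,0,0,0,0],[0.13,0.69,0.4,0,0,0,0],[0.13,0.69,0.4,0,0,0,0],[0.13,0.69,0.4,0,0,0,0],[0.13,0.69,0.4,0,0,0,0],[0,0,0,0,0,0,0]]
  ]
}}

```text
t: 3.22
tool_pos: [0.6247, -0.122, 0.1255]
eef_rot: [-2.788, -1.441, 0.005]
wrist_force: [-1.2, 0.3, -0.4]
opening: 1.004
finger_force: 0.0
```

```bash
python3 - <<'E'
from g import *
s=readout.observe();print(s["t"],s["tool_pos"],s["joints"].round(2))
plan(np.r_[ob[:2],.04],RG)
E
```

```text
3.2167 [ 0.62470713 -0.12195441  0.12546068] [-0.31  0.63  1.33 -0.    1.19  0.3 ]
[0.09,0.45,0.71,-0.01,0.00,-0.01]
[0.08,0.45,0.71,-0.01,0.00,-0.01]
[0.09,0.45,0.71,-0.01,0.00,-0.01]
end [ 0.6745 -0.1446  0.0401] rot err [-0.03  0.09 -0.03]
```

Emit:
{"api": "drive_tool", "payload": {
  "rows": [
    [[0.09,0.45,0.71,0,0,0,0],[0.09,0.45,0.71,0,0,0,0],[0.09,0.45,0.71,0,0,0,0],[0,0,0,0,0,0,0],[0,0,0,0,0,0,0]]
  ]
}}

```text
t: 3.63
tool_pos: [0.6721, -0.1421, 0.0431]
eef_rot: [-2.787, -1.442, 0.005]
wrist_force: [-0.0, 0.3, 1.1]
opening: 1.001
finger_force: 0.0
```

```bash
python3 - <<'E'
from g import *
plan(np.r_[ob[:2],.004],RG,3)
E
```

```text
[-0.00,0.03,0.33,-0.01,0.00,-0.01]
[-0.01,0.03,0.32,-0.01,0.00,-0.01]
[-0.00,0.03,0.33,-0.01,0.00,-0.01]
end [ 0.6746 -0.1445  0.0039] rot err [-0.07  0.08  0.03]
```

Emit:
{"api": "drive_tool", "payload": {
  "rows": [
    [[0,0.03,0.33,0,0,0,0],[0,0.03,0.33,0,0,0,0],[0,0.03,0.31,0,0,0,0],[0,0,0,0,0,0,0],[0,0,0,0,0,0,1],[0,0,0,0,0,0,1],[0,0,0,0,0,0,1],[0,0,0,0,0,0,1],[0,0,0,0,0,0,1],[0,0,0,0,0,0,1]]
  ],
  "newtons": 25
}}

```text
t: 4.47
tool_pos: [0.6767, -0.1447, 0.0072]
eef_rot: [2.79, 1.444, 0.001]
wrist_force: [0.9, 0.5, 1.8]
opening: 0.652
finger_force: 25.0
```

```bash
python3 - <<'E'
from g import *
s=readout.observe();p=s["tool_pos"]
e=plan(p+[-.05,.02,.2],Rn.from_rotvec(s["eef_rot"]).as_matrix());print(at(1.2,0,75));plan(at(1.2,0,75),RP,pose=e)
E
```

```text
[-0.05,-0.22,-0.83,0.00,0.00,0.00]
[-0.05,-0.22,-0.83,0.00,0.00,0.00]
[-0.05,-0.22,-0.84,0.00,0.00,0.00]
[-0.05,-0.22,-0.83,0.00,0.00,0.00]
[-0.06,-0.21,-0.84,0.00,0.00,0.00]
[-0.05,-0.22,-0.83,0.00,0.00,0.00]
end [ 0.6266 -0.1245  0.2072] rot err [0. 0. 0.]
[0.54003404 0.18154306 0.16192028]
[0.56,-0.69,0.13,-0.15,0.47,0.56]
[0.50,-0.72,0.14,-0.15,0.47,0.56]
[0.44,-0.76,0.16,-0.15,0.47,0.56]
[0.38,-0.79,0.16,-0.15,0.47,0.56]
[0.32,-0.82,0.17,-0.15,0.47,0.56]
[0.25,-0.84,0.17,-0.15,0.47,0.56]
[0.19,-0.86,0.17,-0.15,0.47,0.56]
[0.12,-0.87,0.16,-0.15,0.47,0.56]
[0.04,-0.87,0.15,-0.15,0.47,0.56]
end [0.5399 0.1815 0.1618] rot err [-0.13 -0.09  0.23]
```

```bash
python3 - <<'E'
from g import *
s=readout.observe();p=s["tool_pos"];R=Rn.from_rotvec(s["eef_rot"]).as_matrix()
e=plan(p+[0,0,.06],R);e=plan(np.array([.48,.03,.22]),RP,pose=e);plan(at(1.2,0,75),RP,pose=e)
E
```

```text
[0.00,0.00,-0.75,0.00,0.00,0.00]
[0.00,0.00,-0.75,0.00,0.00,0.00]
end [ 0.6766 -0.1447  0.0672] rot err [0. 0. 0.]
[0.08,-0.73,-0.42,-0.15,0.47,0.56]
[0.06,-0.72,-0.43,-0.15,0.47,0.56]
[0.03,-0.72,-0.45,-0.15,0.47,0.56]
[0.01,-0.71,-0.46,-0.15,0.47,0.56]
[-0.01,-0.70,-0.47,-0.15,0.47,0.56]
[-0.03,-0.69,-0.48,-0.15,0.47,0.56]
[-0.05,-0.68,-0.50,-0.15,0.47,0.56]
[-0.07,-0.67,-0.51,-0.15,0.47,0.56]
[-0.08,-0.66,-0.53,-0.15,0.47,0.56]
end [0.4799 0.0301 0.22  ] rot err [-0.13 -0.09  0.23]
[0.32,-0.62,0.52,-0.00,-0.00,0.01]
[0.31,-0.61,0.52,-0.00,-0.00,0.01]
[0.31,-0.62,0.52,-0.00,-0.00,0.01]
[0.32,-0.62,0.52,-0.00,-0.00,0.01]
[0.31,-0.61,0.51,-0.00,-0.00,0.01]
end [0.5399 0.1814 0.162 ] rot err [-0.13 -0.09 -0.12]
```

Emit:
{"api": "drive_tool", "payload": {
  "rows": [
    [[0,0,-0.75,0,0,0,1],[0,0,-0.75,0,0,0,1],[0.08,-0.73,-0.42,-0.15,0.47,0.56,1],[0.06,-0.72,-0.43,-0.15,0.47,0.56,1],[0.03,-0.72,-0.45,-0.15,0.47,0.56,1],[0.01,-0.71,-0.46,-0.15,0.47,0.56,1],[-0.01,-0.7,-0.47,-0.15,0.47,0.56,1],[-0.03,-0.69,-0.48,-0.15,0.47,0.56,1],[-0.05,-0.68,-0.5,-0.15,0.47,0.56,1],[-0.07,-0.67,-0.51,-0.15,0.47,0.56,1],[-0.08,-0.66,-0.53,-0.15,0.47,0.56,1],[0,0,0,0,0,0,1]]
  ],
  "newtons": 30
}}

```text
t: 5.47
tool_pos: [0.4749, 0.0334, 0.221]
eef_rot: [-2.908, -0.492, -0.784]
wrist_force: [-0.4, 0.0, -1.7]
opening: 0.653
finger_force: 30.0
```

```bash
python3 - <<'E'
from g import *
s=readout.observe();print(s["joints"].round(2),s["tool_pos"],s["opening"])
plan(at(1.2,0,75),RP)
E
```

```text
[-0.3   0.02  2.08  0.51  0.66  0.59] [0.47488655 0.0333928  0.22099624] 0.652503633888501
[0.33,-0.59,0.53,-0.01,-0.01,0.00]
[0.33,-0.59,0.53,-0.01,-0.01,0.00]
[0.33,-0.59,0.53,-0.01,-0.01,0.00]
[0.33,-0.60,0.54,-0.01,-0.01,0.00]
[0.32,-0.59,0.53,-0.01,-0.01,0.00]
end [0.54   0.1814 0.1618] rot err [0.11 0.14 0.13]
```

Emit:
{"api": "drive_tool", "payload": {
  "rows": [
    [[0.33,-0.59,0.53,0,0,0,1],[0.33,-0.59,0.53,0,0,0,1],[0.33,-0.59,0.53,0,0,0,1],[0.33,-0.59,0.53,0,0,0,1],[0.33,-0.59,0.53,0,0,0,1],[0,0,0,0,0,0,1],[0,0,0,0,0,0,1]]
  ]
}}

```text
t: 6.05
tool_pos: [0.5446, 0.1795, 0.1597]
eef_rot: [-2.911, -0.499, -0.777]
wrist_force: [-1.0, -0.1, -0.5]
opening: 0.655
finger_force: 29.9
```

```bash
python3 - <<'E'
from g import *
s=readout.observe();print(s["joints"].round(2),s["tool_pos"],s["opening"])
print("bed coords",B.T@(s["tool_pos"]-v[:3])*1e3)
plan(at(1.2,0,75),RP)
t=eyes.capture("top");m=eyes.capture("scene")
f=lambda im,x,y,w,h,k:cv2.resize(im[y:y+h,x:x+w],None,fx=k,fy=k,interpolation=cv2.INTER_CUBIC)
cv2.imwrite("pics/p1.png",np.hstack([f(t,150,140,100,120,4),f(m,270,180,100,120,4)]))
E
```

```text
[0.12 0.28 1.96 0.28 0.4  1.12] [0.5446458  0.1794757  0.15972289] 0.6548119004821146
bed coords [ 3.29480052 -3.45606986 71.25323416]
[-0.05,-0.09,-0.09,-0.04,0.01,0.06]
end [0.5401 0.1817 0.1618] rot err [ 0.02  0.02 -0.01]
```

View pics/p1.png

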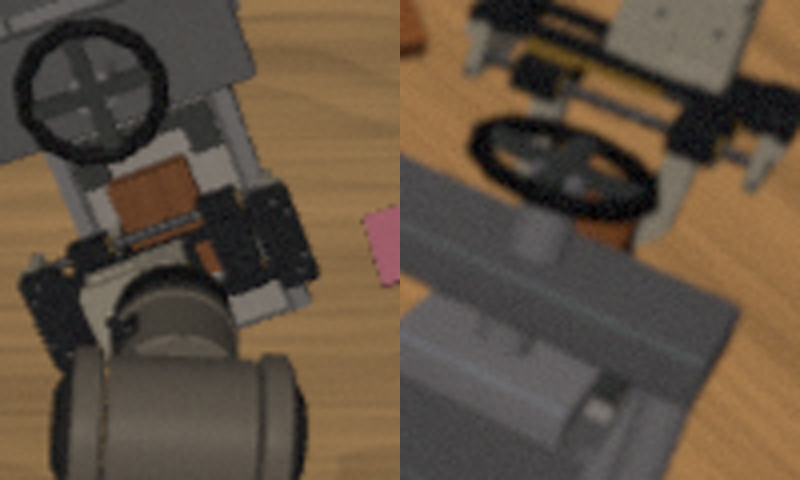

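Top crop: the brown blank is held squarely over the die, ahead of the fingers, at crop (155,195). Joint 5 is at 0.40 and its limit is 0.28, so I'll fit a kinematic model to check the descent before going down.

```bash
cat > kin.py <<'E'
from g import *
s=readout.observe()
J=np.array([[1.024,.342,1.5241,0,1.2754,-.146],[-.31,.63,1.33,0,1.19,.3],[-.3,.02,2.08,.51,.66,.59],s["joints"]])
Pp=np.array([[.2048,.4834,.2267],[.6247,-.122,.1255],[.4749,.0334,.2210],s["tool_pos"]])
Y=lambda a:Rn.from_euler("y",a).as_matrix();Z=lambda a:Rn.from_euler("z",a).as_matrix()
def fk(q,k):
    h,L1,L2,e,Lt,d=k
    A=Y(q[1]+q[2]);C=Z(q[3])@Y(q[4]) 
    p=Z(q[0])@([0,0,h]+Y(q[1])@[0,0,L1]+A@(np.array([e,0,L2])+C@[d,0,Lt]))
    return p,Z(q[0])@A@C@Z(q[5])
k0=np.array([.36,.39,.43,0,.3,0])
r=least_squares(lambda k:np.r_[((np.array([fk(q,k)[0] for q in J])-Pp)/[[.001]*3,[.004]*3,[.004]*3,[.001]*3]).ravel(),(k-k0)/.08],k0)
k=r.x;print(k.round(3),np.round(r.fun,1))
print((fk(s["joints"],k)[1]).round(2).tolist(),Rn.from_rotvec(s["eef_rot"]).as_matrix().round(2).tolist())
off=fk(s["joints"],k)[0]-s["tool_pos"]
def ik(p,zax):
    f=lambda q:np.r_[(fk(q,k)[0]-off-p)*1e3,(fk(q,k)[1][:,2]-zax)*300]
    q=least_squares(f,s["joints"]);return q.x.round(3),round(np.abs(q.fun).max(),2)
for z in(70,50,30,7):
    for a in(0,3,6): print(z,a,ik(at(1.2,0,z),(B@Y(np.radians(a)))[:,2]*-1))
E
python3 kin.py
```

```text
[0.808 0.671 0.567 0.432 0.633 0.123] [ 65.1 -40.    2.3  -6.7 -17.4  -5.5   3.3  15.9   4.8   1.7 -11.2  -2.2
   5.6   3.5   1.7   5.4   4.2   1.5]
[[-0.33, 0.82, 0.47], [0.94, 0.29, 0.17], [0.0, 0.5, -0.87]] [[0.82, 0.33, 0.47], [0.29, -0.94, 0.17], [0.5, -0.0, -0.87]]
70 0 (array([0.183, 0.28 , 1.965, 0.198, 0.385, 1.124]), np.float64(0.0))
70 3 (array([0.246, 0.271, 1.917, 0.084, 0.485, 1.124]), np.float64(0.0))
70 6 (array([0.267, 0.277, 1.868, 0.048, 0.58 , 1.124]), np.float64(0.0))
50 0 (array([0.171, 0.338, 1.948, 0.238, 0.347, 1.124]), np.float64(0.0))
50 3 (array([0.246, 0.324, 1.899, 0.089, 0.451, 1.124]), np.float64(0.0))
50 6 (array([0.268, 0.326, 1.851, 0.049, 0.547, 1.124]), np.float64(0.0))
30 0 (array([0.151, 0.396, 1.93 , 0.296, 0.312, 1.124]), np.float64(0.0))
30 3 (array([0.246, 0.375, 1.88 , 0.096, 0.419, 1.124]), np.float64(0.0))
30 6 (array([0.269, 0.374, 1.833, 0.051, 0.517, 1.124]), np.float64(0.0))
7 0 (array([0.108, 0.466, 1.911, 0.421, 0.274, 1.124]), np.float64(0.0))
7 3 (array([0.246, 0.431, 1.858, 0.104, 0.385, 1.124]), np.float64(0.0))
7 6 (array([0.271, 0.428, 1.81 , 0.053, 0.486, 1.124]), np.float64(0.0))
```

```bash
sed -i 's/h,L1,L2,e,Lt,d=k/h,L1,L2,e,Lt,d,c1,c2=k/; s/A@(np.array(\[e,0,L2\])+C@\[d,0,Lt\])/A@(np.array([e,c1,L2])+Z(q[3])@[0,c2,0]+C@[d,0,Lt])/; s/k0=np.array(.*/k0=np.array([.3,.4,.35,0,.3,0,.04,.04])/' kin.py; python3 kin.py
```

```text
[ 0.219  0.51   0.377  0.046  0.319 -0.001  0.083 -0.006] [ 0.2  0.  -0.1 -0.3  0.6  0.2 -0.1  0.   0.2  0.   0.  -0.  -1.   1.4
  0.3  0.6  0.2 -0.   0.5 -0.6]
[[-0.33, 0.82, 0.47], [0.94, 0.29, 0.17], [0.0, 0.5, -0.87]] [[0.82, 0.33, 0.47], [0.29, -0.94, 0.17], [0.5, -0.0, -0.87]]
70 0 (array([0.136, 0.283, 1.972, 0.263, 0.383, 1.124]), np.float64(0.0))
70 3 (array([0.143, 0.294, 1.927, 0.192, 0.464, 1.124]), np.float64(0.0))
70 6 (array([0.149, 0.307, 1.881, 0.143, 0.545, 1.124]), np.float64(0.0))
50 0 (array([0.14 , 0.327, 1.968, 0.286, 0.343, 1.124]), np.float64(0.0))
50 3 (array([0.147, 0.337, 1.923, 0.204, 0.425, 1.124]), np.float64(0.0))
50 6 (array([0.153, 0.349, 1.877, 0.149, 0.507, 1.124]), np.float64(0.0))
30 0 (array([0.145, 0.372, 1.962, 0.314, 0.306, 1.124]), np.float64(0.0))
30 3 (array([0.151, 0.38 , 1.917, 0.217, 0.388, 1.124]), np.float64(0.0))
30 6 (array([0.157, 0.391, 1.871, 0.156, 0.471, 1.124]), np.float64(0.0))
7 0 (array([0.15 , 0.423, 1.952, 0.352, 0.266, 1.124]), np.float64(0.0))
7 3 (array([0.156, 0.43 , 1.907, 0.235, 0.348, 1.124]), np.float64(0.0))
7 6 (array([0.161, 0.439, 1.861, 0.165, 0.433, 1.124]), np.float64(0.0))
```

```bash
cat >> g.py <<'E'
def RT(a): 
    b=B@Rn.from_euler("y",np.radians(a)).as_matrix(); return np.c_[b[:,0],-b[:,1],-b[:,2]]
def here():
    s=readout.observe();Q=Rn.from_rotvec(s["eef_rot"]).as_matrix()
    print("t",round(s["t"],2),"bed",(B.T@(s["tool_pos"]-v[:3])*1e3).round(1),"roterr",np.degrees(Rn.from_matrix(Q.T@RT(2)).as_rotvec()).round(2),"F bed",(B.T@s["wrist_force"]).round(1),"j5",s["joints"][4].round(3),"op",round(s["opening"],3),s["finger_force"])
E
python3 - <<'E'
from g import *
here();plan(at(1.2,0,34),RT(2),3)
E
```

```text
t 6.15 bed [ 3.5 -5.2 72.5] roterr [-0.15 -2.01  0.24] F bed [-0.5  0.2 -0.3] j5 0.397 op 0.65 29.949567317962646
[-0.02,-0.04,0.32,-0.01,-0.10,0.01]
[-0.01,-0.04,0.32,-0.01,-0.10,0.01]
[-0.02,-0.05,0.32,-0.01,-0.10,0.01]
end [0.5592 0.1882 0.1264] rot err [0.05 0.05 0.04]
```

Emit:
{"api": "drive_tool", "payload": {
  "rows": [
    [[-0.02,-0.035,0.32,0,-0.1,0,1],[-0.02,-0.035,0.32,0,-0.1,0,1],[-0.02,-0.035,0.32,0,-0.1,0,1],[0,0,0,0,0,0,1],[0,0,0,0,0,0,1],[0,0,0,0,0,0,1]]
  ]
}}

```text
t: 6.65
tool_pos: [0.5595, 0.1865, 0.1272]
eef_rot: [-2.93, -0.495, -0.732]
wrist_force: [-0.5, -0.3, -1.1]
opening: 0.652
finger_force: 29.9
```

```bash
python3 - <<'E'
from g import *
here()
t=eyes.capture("top")
here(); t2=eyes.capture("top");here();eyes.capture("top");here()
t=((t.astype(float)+t2)/2).astype(np.uint8)
k=7;im=cv2.resize(t[145:225,160:240],None,fx=k,fy=k,interpolation=cv2.INTER_CUBIC)
F=lambda z:np.array([(47,32,z),(23,32,z),(23,56,z),(-23,56,z),(-23,32,z),(-47,32,z),(-47,-32,z),(-23,-32,z),(-23,-56,z),(23,-56,z),(23,-32,z),(47,-32,z)])
L=lambda Z,col: cv2.polylines(im,[np.round((proj("top",Z)-[160,145]+.5)*k).astype(int)],True,col,1)
L(np.array([at(*p) for p in F(0)]),(0,255,0));L(np.array([at(*p) for p in F(12)]),(0,0,255))
# blank top predicted from tool
s=readout.observe();Q=Rn.from_rotvec(s["eef_rot"]).as_matrix()
L(np.array([s["tool_pos"]+Q@(np.array([a-1.2,b,7.2-22])/1e3) for a,b in((45,30),(45,-30),(-45,-30),(-45,30))]),(255,255,0))
cv2.imwrite("pics/p2.png",im)
E
```

```text
t 6.65 bed [ 1.2 -1.6 35. ] roterr [-0.1  -0.05  0.16] F bed [-1.1 -0.1 -0.6] j5 0.37 op 0.652 29.949671030044556
t 6.7 bed [ 1.3 -1.5 35. ] roterr [-0.1  -0.07  0.17] F bed [ 0.3  0.8 -0.9] j5 0.37 op 0.654 29.949533343315125
t 6.75 bed [ 1.4 -1.3 35. ] roterr [-0.11 -0.07  0.18] F bed [ 0.1 -0.4  0.4] j5 0.37 op 0.651 29.949597716331482
t 6.8 bed [ 1.4 -1.2 35. ] roterr [-0.11 -0.07  0.19] F bed [-0.9  0.2 -0.8] j5 0.37 op 0.645 29.94953066110611
```

View pics/p2.png

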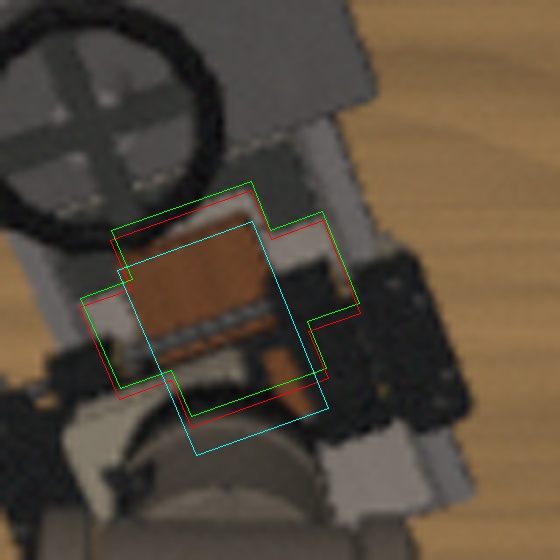

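```bash
cat > ref.py <<'E'
from g import *
M=np.load("m.npz");g0=cv2.cvtColor(M["top"],cv2.COLOR_BGR2GRAY).astype(float)
def cross(z,ye): return np.array([(47,32,z),(23,32,z),(23,ye,z),(-23,ye,z),(-23,32,z),(-47,32,z),(-47,-32,z),(-23,-32,z),(-23,-ye,z),(23,-ye,z),(23,-32,z),(47,-32,z)])
def T(p,Z):
    c,s=np.cos(p[2]),np.sin(p[2]);Z=Z@np.array([[c,s,0],[-s,c,0],[0,0,1]])+[p[0],p[1],0]
    return proj("top",np.array([at(*q) for q in Z]))
th=np.linspace(0,6.3,40);b=v[4]*1e3+45
wh=fill(T([0,0,0],np.c_[b+58*np.cos(th),58*np.sin(th),0*th+158]))
W=(fill(T([0,0,0],np.array([(56,40,6),(30,40,6),(30,60,6),(-30,60,6),(-30,40,6),(-56,40,6),(-56,-40,6),(-30,-40,6),(-30,-60,6),(30,-60,6),(30,-40,6),(56,-40,6)])))>.5)&(wh<.01)
lo,hi=np.percentile(g0[W],[8,85]);t=np.clip((g0-lo)/(hi-lo),0,1)
f=lambda p:(((fill(T(p,cross(0,56)),s=8)*fill(T(p,cross(12,75)),s=8)-t)**2)[W]).sum()
r=minimize(f,[0,0,0],method="Nelder-Mead",options=dict(initial_simplex=np.array([[0,0,0],[4,0,0],[0,4,0],[0,0,.05]])))
print("cavity shift mm, yaw deg",r.x[:2].round(2),np.degrees(r.x[2]).round(2),"cost",f([0,0,0]).round(1),round(r.fun,1),W.sum(),lo,hi)
im=eyes.capture("top").astype(float);im=(im+eyes.capture("top")+eyes.capture("top"))/3
c=im[...,2]-im[...,0]                      # red minus blue
s=readout.observe();q=B.T@(s["tool_pos"]-v[:3])*1e3;here()
br=np.percentile(c[170:187,176:198],90)
t=np.clip(c/br,0,1);zt=q[2]-7.2+22
def bp(p): 
    tl=np.radians(2);X=np.array([(45,30),(45,-30),(-5,-30),(-5,30)],float)*.985
    R=np.array([[np.cos(p[2]),-np.sin(p[2])],[np.sin(p[2]),np.cos(p[2])]])
    Y=X@R.T+q[:2]+[-1.2,0]+p[:2]
    return proj("top",np.array([at(y[0],y[1],zt-np.tan(tl)*x[0]) for x,y in zip(X,Y)]))
V=np.zeros((384,512),bool);V[165:184,172:203]=1
V&=(fill(T([0,0,0],np.c_[b+58*np.cos(th),58*np.sin(th),0*th+158]))<.01)
fb=lambda p:(((fill(bp(p),s=8)-t)**2)[V]).sum()
r2=minimize(fb,[0,0,0],method="Nelder-Mead",options=dict(initial_simplex=np.array([[0,0,0],[4,0,0],[0,4,0],[0,0,.05]])))
print("blank vs tool prediction mm,deg",r2.x[:2].round(2),np.degrees(r2.x[2]).round(2),fb([0,0,0]).round(1),round(r2.fun,1),"brown",br)
print("blank - cavity:",(q[:2]+[-1.2,0]+r2.x[:2]-r.x[:2]).round(2))
E
python3 ref.py
```

```text
cavity shift mm, yaw deg [0.86 0.71] -0.19 cost 14.0 10.0 969 49.0 114.0
t 6.95 bed [ 1.2 -0.9 34.6] roterr [-0.13 -0.04  0.21] F bed [-0.7 -0.1 -0.8] j5 0.37 op 0.651 29.949615597724915
blank vs tool prediction mm,deg [ 4.7 -0.9] 2.84 8.7 3.1 brown 62.23333333333333
blank - cavity: [ 3.84 -2.53]
```

Emit:
{"api": "drive_tool", "payload": {
  "rows": [
    [[-0.025,-0.02,0.1,0,0,0,1],[-0.025,-0.02,0.1,0,0,0,1],[-0.025,-0.01,0.1,0,0,0,1],[0,0,0,0,0,0,1],[0,0,0,0,0,0,1],[0,0,0,0,0,0,1],[0,0,0,0,0,0,1],[0,0,0,0,0,0,1]]
  ]
}}

```text
t: 7.62
tool_pos: [0.5617, 0.1903, 0.1145]
eef_rot: [-2.93, -0.497, -0.731]
wrist_force: [0.2, 0.7, -0.6]
opening: 0.652
finger_force: 29.9
```

```bash
python3 ref.py; python3 - <<'E'
from look import *
t=eyes.capture("top");cv2.imwrite("pics/p3.png",cv2.resize(t[155:215,165:225],None,fx=10,fy=10,interpolation=cv2.INTER_CUBIC))
E
```

```text
cavity shift mm, yaw deg [0.86 0.71] -0.19 cost 14.0 10.0 969 49.0 114.0
t 7.77 bed [-2.4  1.2 22.3] roterr [-0.14 -0.01  0.21] F bed [-0.5 -0.2 -0.2] j5 0.34 op 0.65 29.94960308074951
blank vs tool prediction mm,deg [ 4.78 -0.16] 1.6 7.5 3.1 brown 62.23333333333333
blank - cavity: [0.34 0.35]
```

View pics/p3.png

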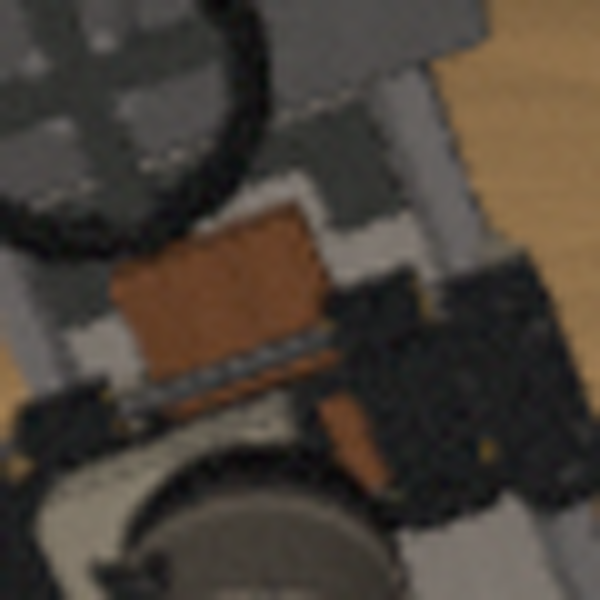

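Crop: the blank (upper edge from (115,270) to (300,207)) sits centred within the cavity once parallax is allowed for. I'll go down in small steps and watch the force.

Emit:
{"api": "drive_tool", "payload": {
  "rows": [
    [[-0.005,0,0.05,0,0,0,1],[0,0,0.05,0,0,0,1],[0,0,0.05,0,0,0,1],[0,0,0.05,0,0,0,1],[0,0,0,0,0,0,1],[0,0,0,0,0,0,1],[0,0,0,0,0,0,1]]
  ]
}}

```text
t: 8.4
tool_pos: [0.565, 0.1912, 0.107]
eef_rot: [-2.93, -0.496, -0.73]
wrist_force: [1.4, -3.3, -2.3]
opening: 0.653
finger_force: 29.9
```

```bash
python3 ref.py
```

```text
cavity shift mm, yaw deg [0.86 0.71] -0.19 cost 14.0 10.0 969 49.0 114.0
t 8.55 bed [-3.1  1.  14.1] roterr [-0.13  0.02  0.2 ] F bed [-0.8 -3.8 -2. ] j5 0.325 op 0.652 29.94451493024826
blank vs tool prediction mm,deg [9.11 0.52] 0.48 5.9 2.9 brown 62.333333333333336
blank - cavity: [3.99 0.81]
```

```bash
python3 - <<'E'
from g import *
im=eyes.capture("top").astype(int);c=im[...,2]-im[...,0];gr=im.mean(2)
for y in range(164,196): print(y,"".join("#" if c[y,x]>42 else "+" if c[y,x]>22 else "." if gr[y,x]>95 else " " for x in range(166,216)))
s=readout.observe();Q=Rn.from_rotvec(s["eef_rot"]).as_matrix()
print(proj("top",np.array([s["tool_pos"]+Q@(np.array([a,b,6-22])/1e3) for a,b in((45,30),(45,-30),(-45,-30),(-45,30))])).round(1).tolist())
print("rim",proj("top",np.array([at(47,32,12),at(47,-32,12),at(-47,-32,12),at(-47,32,12)])).round(1).tolist())
E
```

```text
164                                       ...  #######
165                                        ... +######
166                                        ... +######
167                                        .... ######
168                                         ... +#####
169                                         ... +#####
170                                          ..  #####
171                                          ... +####
172                             .            ....+####
173                          .....           .... ####
174                        ....++.            ... +###
175                       ..++++#+.            ... ###
176                      ++++####+.        .   ... +##
177                    ++++#######      .....  ... .+#
178                   ++##########+.. .......  ...   +
179                 #+############+...........  ...   
180              + +###############+....... ..  ..    
181            ++##################+....    +.        
182           +#####################        +         
183 .          ####################+                  
184 .          ####################+         #+       
185 ..         ####################+         ++       
186 ..         +###################+                  
187 ...     ....+###############+                     
188 ...   ......+############+                        
189 ...   .......+########+        #+                 
190 ....  .......+######+       +#++                  
191 +...   .  ... ##++       +##++                    
192 #+...                 +##++                       
193 ##        +        +##+++        +                
194 #+        +      +#+++         ###+               
195 #         +     +++            ####+              
[[195.1, 175.1], [176.0, 181.9], [187.2, 208.1], [205.8, 201.4]]
rim [[175.3, 178.8], [195.4, 171.6], [206.3, 198.5], [186.8, 205.5]]
```

The silhouette includes the blank's upslope side face, which my fit ignored, so my x correction is suspect. I'll raise the blank and refit with the full hull.

Emit:
{"api": "drive_tool", "payload": {
  "rows": [
    [[0,0.01,-0.2,0,0,0,1],[0,0.01,-0.2,0,0,0,1],[0,0,-0.1,0,0,0,1],[0,0,0,0,0,0,1],[0,0,0,0,0,0,1],[0,0,0,0,0,0,1],[0,0,0,0,0,0,1]]
  ]
}}

```text
t: 9.18
tool_pos: [0.5563, 0.1877, 0.1248]
eef_rot: [-2.93, -0.497, -0.73]
wrist_force: [0.3, -1.3, -1.2]
opening: 0.651
finger_force: 30.0
```

```bash
python3 - <<'E'
from g import *
here();C=-D["topR"].T@D["topt"];d=B.T@(C-v[:3]);print("cam dir in bed",(d/d[2]).round(3))
im=sum(eyes.capture("top").astype(float) for _ in range(4))/4;np.save("hi.npy",im)
here()
s=readout.observe();Q=Rn.from_rotvec(s["eef_rot"]).as_matrix()
c=im[...,2]-im[...,0];sat=c/(im.mean(2)+1)
def hull(p,top=False):
    R=Rn.from_euler("z",p[2]).as_matrix()
    X=np.array([(a,b,z) for a in(44.5,-44.5) for b in(29.5,-29.5) for z in((6-22,) if top else (6,6-22))])@R.T+[p[0],p[1],0]
    return cv2.convexHull(proj("top",s["tool_pos"]+(X/1e3)@Q.T).astype(np.float32))[:,0]
h=hull([0,0,0]);t8=hull([0,0,0],True);print(h.round(1).tolist());print(t8.round(1).tolist())
for y in range(166,196): print(y," ".join("%3d"%c[y,x] for x in range(172,208)))
print("gray")
for y in range(166,190): print(y," ".join("%3d"%im[y,x].mean() for x in range(172,208)))
E
```

```text
t 9.18 bed [-2.3  0.5 34.2] roterr [-0.15  0.01  0.22] F bed [-0.7 -1.3 -1. ] j5 0.363 op 0.651 29.96362566947937
cam dir in bed [ 0.362 -0.125  1.   ]
t 9.38 bed [-2.5  0.5 34. ] roterr [-0.15  0.03  0.21] F bed [-0.  -0.  -0.7] j5 0.363 op 0.65 29.963611364364624
[[206.0, 203.60000610351562], [187.5, 210.3000030517578], [176.1999969482422, 184.10000610351562], [176.39999389648438, 181.8000030517578], [195.10000610351562, 175.0], [205.6999969482422, 201.0]]
[[206.0, 203.60000610351562], [187.5, 210.3000030517578], [176.1999969482422, 184.10000610351562], [195.1999969482422, 177.3000030517578]]
166   0   1   2   0   3   5   5   3   3   3   4   3   4   4   3   2  -1   0   0  -1   4   8   8   7   4   3   3   1   0   2   5   4   5   4   5   5
167   3   2   2   1   2   2   2   2   3   3   4   4   4   3   2   0   1   0   0   2   6   7   3   3   2   1   2   1   2   1   3   5   3   6   5   5
168   3   1   1   0   2   1   3   3   4   3   3   4   3   4   1  -1   0   0   0   2   2   2   2   1   2   0   1   0   1   1   2   5   4   5   5   6
169   2   2   1   1   2   2   3   3   4   4   3   5   
[... 6798 characters left out ...]
  65  67  66  68  69  69  68  66  64  65  67  69  68  69  67  65  55  45  54  45  32  25  24  29  30  26  66
186  50  53  52  66  79  71  65  67  66  66  67  66  68  68  69  68  68  65  65  66  69  69  70  69  65  44  26  22  28  26  29  29  28  29  29  55
187  70  66  98 110 114  85  66  67  68  66  66  66  68  68  69  68  67  65  64  65  66  69  70  70  66  47  28  27  29  29  32  30  29  28  28  36
188 107 109 115 117 117  95  71  67  67  66  66  66  67  67  68  69  67  68  64  64  66  68  69  69  67  53  34  31  28  29  28  30  30  31  31  28
189 108 118 115 117 117 114  84  63  67  66  66  66  67  67  68  68  68  68  66  63  65  68  64  64  55  51  36  29  30  30  30  32  29  27  27  28
```

Hull check: the predicted silhouette (offset about −1 mm in x) matches the observed one within half a pixel. The target is therefore TCP bed x ≈ +1.0, y ≈ −0.5, and I'll descend there by feel.

Emit:
{"api": "drive_tool", "payload": {
  "rows": [
    [[0.045,0.025,0.12,0,0,0,1],[0.045,0,0.12,0,0,0,1],[0,0,0.12,0,0,0,1],[0,0,0.05,0,0,0,1],[0,0,0,0,0,0,1],[0,0,0,0,0,0,1],[0,0,0.05,0,0,0,1],[0,0,0.05,0,0,0,1],[0,0,0,0,0,0,1],[0,0,0,0,0,0,1],[0,0,0,0,0,0,1]]
  ]
}}

```text
t: 10.3
tool_pos: [0.5687, 0.1909, 0.1086]
eef_rot: [-2.93, -0.497, -0.73]
wrist_force: [-0.0, -0.1, -1.2]
opening: 0.649
finger_force: 30.0
```

```bash
python3 -c "
from g import *
here()"
```

```text
t 10.3 bed [ 0.6 -0.5 13.7] roterr [-0.14  0.    0.21] F bed [-0.6 -0.1 -1. ] j5 0.333 op 0.649 29.96361494064331
```

Emit:
{"api": "drive_tool", "payload": {
  "rows": [
    [[0,0,0.05,0,0,0,1],[0,0,0.05,0,0,0,1],[0,0,0,0,0,0,1],[0,0,0,0,0,0,1]]
  ]
}}

```text
t: 10.63
tool_pos: [0.5704, 0.1915, 0.1048]
eef_rot: [-2.93, -0.497, -0.73]
wrist_force: [0.4, -0.1, -1.6]
opening: 0.649
finger_force: 30.0
```

Emit:
{"api": "drive_tool", "payload": {
  "rows": [
    [[0,0,0.04,0,0,0,1],[0,0,0.03,0,0,0,1],[0,0,0,0,0,0,1],[0,0,0,0,0,0,1]]
  ]
}}

```text
t: 10.97
tool_pos: [0.5717, 0.1919, 0.1024]
eef_rot: [-2.93, -0.497, -0.73]
wrist_force: [0.1, -0.6, -1.4]
opening: 0.652
finger_force: 30.0
```

```bash
python3 -c "
from g import *
here()"
```

```text
t 10.97 bed [ 0.3 -0.5  6.8] roterr [-0.14  0.02  0.22] F bed [-0.8 -0.6 -1.2] j5 0.321 op 0.652 29.96370166540146
```

Emit:
{"api": "drive_tool", "payload": {
  "rows": [
    [[0,0,0.05,0,0,0,1],[0,0,0.03,0,0,0,1],[0,0,0,0,0,0,1],[0,0,0,0,0,0,1]]
  ]
}}

```text
t: 11.3
tool_pos: [0.5731, 0.1924, 0.0998]
eef_rot: [-2.93, -0.497, -0.73]
wrist_force: [-1.6, -0.4, 1.1]
opening: 0.649
finger_force: 30.0
```

Emit:
{"api": "drive_tool", "payload": {
  "rows": [
    [[0,0,0.04,0,0,0,1],[0,0,0.03,0,0,0,1],[0,0,0,0,0,0,1],[0,0,0,0,0,0,1]]
  ]
}}

```text
t: 11.63
tool_pos: [0.5736, 0.1928, 0.0988]
eef_rot: [-2.929, -0.499, -0.731]
wrist_force: [-16.1, -5.9, 21.2]
opening: 0.652
finger_force: 30.1
```

```bash
python3 -c "
from g import *
here()"
```

```text
t 11.63 bed [ 0.3 -0.3  2.7] roterr [-0.15 -0.03  0.28] F bed [-4.2 -0.3 27. ] j5 0.313 op 0.652 30.050142109394073
```

Firm floor contact at 27 N with no earlier obstruction. I'll ease off, open slightly, and back out along the tool axis.

Emit:
{"api": "drive_tool", "payload": {
  "rows": [
    [[0,0,-0.04,0,0,0,1],[0,0,0,0,0,0,1],[0,0,0,0,0,0,0.22],[0,0,0,0,0,0,0.22],[0,0,0,0,0,0,0.22],[0,0,0,0,0,0,0.22],[0,0,-0.2,0,0,0,0.22],[0,0,-0.4,0,0,0,0.22],[0,0,-0.6,0,0,0,0.22],[0,0,-0.6,0,0,0,0.22],[0,0,-0.6,0,0,0,0.22]]
  ]
}}

```text
t: 12.55
tool_pos: [0.5303, 0.1774, 0.1844]
eef_rot: [-2.931, -0.497, -0.73]
wrist_force: [0.4, 0.2, 1.0]
opening: 0.785
finger_force: 0.0
```

Emit:
{"api": "drive_tool", "payload": {
  "rows": [
    [[-0.7,0.3,-0.5,0,-0.3,0,0.22],[-0.7,0.3,-0.5,0,-0.3,0,0.22],[-0.7,0.3,-0.5,0,-0.3,0,0.22],[-0.7,0.3,-0.5,0,-0.3,0,0.22],[0,0.5,0,0,0,0,0.22],[0,0.5,0,0,0,0,0.22],[0,0,0,0,0,0,0.22]]
  ]
}}

```text
t: 13.13
tool_pos: [0.4337, 0.0476, 0.21]
eef_rot: [-2.999, -0.505, -0.526]
wrist_force: [0.7, -0.4, -0.4]
opening: 0.782
finger_force: 0.0
```

```bash
python3 - <<'E'
from g import *
here();print(readout.observe()["tool_pos"])
im=sum(eyes.capture("top").astype(float) for _ in range(3))/3;np.save("seat.npy",im)
cv2.imwrite("pics/seat.png",cv2.resize(im[150:235,155:235].astype(np.uint8),None,fx=7,fy=7,interpolation=cv2.INTER_CUBIC))
E
```

```text
t 13.13 bed [-99.6 -92.  188.7] roterr [0.06 8.11 0.13] F bed [ 0.3 -0.6 -0.6] j5 0.791 op 0.782 0.0
[0.43365285 0.04761197 0.2100098 ]
```

View pics/seat.png

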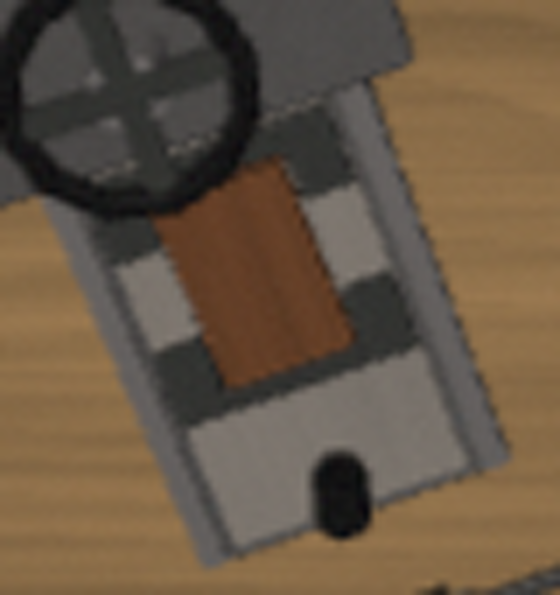

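```bash
cat > seat.py <<'E'
from g import *
im=np.load("seat.npy");c=im[...,2]-im[...,0]
th=np.linspace(0,6.3,40);b=v[4]*1e3+45
W=np.zeros((384,512),bool);W[168:212,172:212]=1
W&=fill(proj("top",np.array([at(b+60*np.cos(a),60*np.sin(a),158) for a in th])))<.01
t=np.clip((c-13)/(60-13),0,1)
def f(p,lo,up):
    X=np.array([(x,y,z+(lo if x<0 else up)-3.7) for x in(-44.5,44.5) for y in(-29.5,29.5) for z in(0 if x<0 else 11,22)])+[p[0],p[1],0]
    h=cv2.convexHull(proj("top",np.array([at(*q) for q in X])).astype(np.float32))[:,0]
    return (((fill(h,s=8)-t)**2)[W]).sum()
for lo,up in((0,0),(3,0),(6,0),(10,0),(0,6),(0,10),(10,10)):
    r=minimize(f,[0,1],args=(lo,up),method="Nelder-Mead",options=dict(initial_simplex=[[0,0],[3,0],[0,3]]))
    print(lo,up,r.x.round(1),round(r.fun,2))
E
python3 seat.py
python3 - <<'E'
from g import *
# push pose: closed fingers below the knob's low side, square-ish to the bed, TCP ~20mm below knob top
s=readout.observe();print(s["tool_pos"])
print("knob top",at(-110.5,0,45-3.7))
E
```

```text
0 0 [0.9 1.1] 21.07
3 0 [2.2 0.8] 20.97
6 0 [3.5 0.7] 21.76
10 0 [5.3 0.4] 22.71
0 6 [1.1 0.6] 21.07
0 10 [0.8 0.5] 21.38
10 10 [ 4.9 -0.4] 22.45
[0.43213495 0.05022028 0.20878544]
knob top [0.46450051 0.15553722 0.07688523]
```

The image shows the blank square in the die, with no floor visible at either end. The flat, seated model fits. I'll do a gentle closed-finger tap on its low end for certainty, then go to the knob.

```bash
python3 - <<'E'
from g import *
here();print("to above low end");e=plan(at(-25,-0.3,50),RT(2))
E
```

```text
t 13.28 bed [-100.7  -89.   188. ] roterr [-0.13  8.28  0.17] F bed [ 0.1 -0.1 -0.5] j5 0.791 op 0.785 0.0
to above low end
[0.50,-0.44,0.61,-0.00,0.24,0.00]
[0.48,-0.44,0.63,-0.00,0.24,0.00]
[0.46,-0.44,0.64,-0.00,0.24,0.00]
[0.44,-0.44,0.65,-0.00,0.24,0.00]
[0.42,-0.44,0.67,-0.00,0.24,0.00]
end [0.5305 0.1777 0.1269] rot err [-0.14  0.03  0.16]
```

Emit:
{"api": "drive_tool", "payload": {
  "rows": [
    [[0.5,-0.44,0.61,0,0.24,0,1],[0.48,-0.44,0.63,0,0.24,0,1],[0.46,-0.44,0.64,0,0.24,0,1],[0.44,-0.44,0.65,0,0.24,0,1],[0.42,-0.44,0.67,0,0.24,0,1],[0,0,0,0,0,0,1],[0,0,0,0,0,0,1],[0,0,0,0,0,0,1],[0,0,0.2,0,0,0,1],[0,0,0.2,0,0,0,1],[0,0,0,0,0,0,1],[0,0,0,0,0,0,1]]
  ]
}}

```text
t: 14.28
tool_pos: [0.5379, 0.1796, 0.1127]
eef_rot: [-2.931, -0.495, -0.73]
wrist_force: [0.4, -0.8, 0.1]
opening: 0.006
finger_force: 0.0
```

```bash
python3 -c "
from g import *
here()"
```

```text
t 14.28 bed [-25.7  -1.2  33.6] roterr [-0.12  0.03  0.16] F bed [ 0.2 -0.9 -0. ] j5 0.312 op 0.006 0.0
```

Emit:
{"api": "drive_tool", "payload": {
  "rows": [
    [[0,0,0.1,0,-0.37,0,1],[0,0,0.1,0,-0.37,0,1],[0,0,0.05,0,0,0,1],[0,0,0,0,0,0,1],[0,0,0,0,0,0,1]]
  ]
}}

```text
t: 14.7
tool_pos: [0.5416, 0.1814, 0.1036]
eef_rot: [-2.972, -0.504, -0.602]
wrist_force: [-0.1, 0.6, 0.2]
opening: 0.004
finger_force: 0.0
```

Emit:
{"api": "drive_tool", "payload": {
  "rows": [
    [[0,0,0.05,0,0,0,1],[0,0,0.05,0,0,0,1],[0,0,0,0,0,0,1],[0,0,0,0,0,0,1]]
  ]
}}

```text
t: 15.03
tool_pos: [0.5433, 0.1821, 0.1]
eef_rot: [-2.973, -0.504, -0.602]
wrist_force: [0.2, 0.0, 1.0]
opening: 0.004
finger_force: 0.0
```

```bash
python3 -c "
from g import *
here()"
```

```text
t 15.03 bed [-26.9  -0.6  19.7] roterr [-0.14  5.1   0.21] F bed [ 0.6 -0.   0.8] j5 0.424 op 0.004 0.0
```

Emit:
{"api": "drive_tool", "payload": {
  "rows": [
    [[0,0,0.05,0,0,0,1],[0,0,0,0,0,0,1],[0,0,0,0,0,0,1]]
  ]
}}

```text
t: 15.28
tool_pos: [0.5439, 0.1822, 0.0993]
eef_rot: [-2.973, -0.505, -0.603]
wrist_force: [-9.0, -3.1, 12.1]
opening: 0.006
finger_force: 7.7
```

Emit:
{"api": "drive_tool", "payload": {
  "rows": [
    [[0,0,0.05,0,0,0,1],[0,0,0,0,0,0,1],[0,0,0,0,0,0,1]]
  ]
}}

```text
t: 15.53
tool_pos: [0.5441, 0.1823, 0.0989]
eef_rot: [-2.972, -0.505, -0.604]
wrist_force: [-20.4, -8.5, 30.1]
opening: 0.006
finger_force: 18.6
```

```bash
python3 -c "
from g import *
here()"
```

```text
t 15.53 bed [-26.8  -0.6  18.4] roterr [-0.13  5.03  0.27] F bed [-4.1 -1.4 37.1] j5 0.42 op 0.006 18.64030821947381
```

The tap met firm resistance at exactly seated height, so the blank is down. Next is the knob.

```bash
cat > push.py <<'E'
import io,contextlib
with contextlib.redirect_stdout(io.StringIO()): from kin import *
E
sed -i 's/^J=.*/Jn=np.array([0.12,0.28,1.96,0.28,0.4,1.12]);J=np.array([[1.024,.342,1.5241,0,1.2754,-.146],[-.31,.63,1.33,0,1.19,.3],[-.3,.02,2.08,.51,.66,.59],Jn])/; s/^Pp=.*/Pp=np.array([[.2048,.4834,.2267],[.6247,-.122,.1255],[.4749,.0334,.2210],[.5446,.1795,.1597]])/' kin.py
python3 - <<'E'
from push import *
here();print(off)
for x,z,a in((-150,70,10),(-150,16,10),(-150,16,14),(-100,16,10),(-50,16,10),(0,16,6),(10,16,4)): print(x,z,a,ik(at(x,0,z),(B@Y(np.radians(a)))[:,2]*-1))
e=plan(at(-30,-.5,75),RT(7));e=plan(at(-152,-.5,75),RT(12),pose=e);plan(at(-152,-.5,16),RT(12),pose=e)
E
```

```text
t 15.53 bed [-26.8  -0.6  18.4] roterr [-0.13  5.03  0.27] F bed [-4.1 -1.4 37.1] j5 0.42 op 0.006 18.64030821947381
[-0.00387939  0.00077674 -0.00273437]
-150 70 10 (array([0.085, 0.27 , 2.226, 0.271, 0.317, 1.233]), np.float64(0.0))
-150 16 10 (array([0.102, 0.419, 2.204, 0.417, 0.194, 1.233]), np.float64(0.0))
-150 16 14 (array([0.118, 0.426, 2.142, 0.195, 0.306, 1.233]), np.float64(0.0))
-100 16 10 (array([0.13 , 0.41 , 2.073, 0.218, 0.323, 1.233]), np.float64(0.0))
-50 16 10 (array([0.151, 0.417, 1.941, 0.144, 0.444, 1.233]), np.float64(0.0))
0 16 6 (array([0.159, 0.419, 1.868, 0.162, 0.447, 1.233]), np.float64(0.0))
10 16 4 (array([0.158, 0.416, 1.872, 0.189, 0.413, 1.233]), np.float64(0.0))
[-0.13,-0.00,-0.70,-0.01,0.00,0.02]
[-0.12,-0.00,-0.69,-0.01,0.00,0.02]
end [0.5149 0.1722 0.1462] rot err [ 0.02  0.03 -0.  ]
[-0.76,-0.00,0.09,0.00,-0.18,-0.00]
[-0.75,-0.00,0.11,0.00,-0.18,-0.00]
[-0.75,-0.00,0.13,0.00,-0.18,-0.00]
[-0.76,-0.00,0.14,0.00,-0.18,-0.00]
end [0.4147 0.1377 0.0851] rot err [ 0.02 -0.02 -0.01]
[0.16,-0.00,0.72,0.00,-0.00,-0.00]
[0.15,-0.01,0.72,0.00,-0.00,-0.00]
end [0.4426 0.1477 0.0342] rot err [ 0.02 -0.02 -0.01]
```

```bash
python3 - <<'E'
from push import *
for x,z,a in((-160,75,20),(-160,22,20),(-100,22,15),(-50,22,10)): print(x,z,a,ik(at(x,0,z),(B@Y(np.radians(a)))[:,2]*-1))
e=plan(at(-30,-.5,75),RT(7));e=plan(at(-160,-.5,75),RT(20),pose=e);e=plan(at(-160,-.5,22),RT(20),pose=e)
E
```

```text
-160 75 20 (array([0.117, 0.301, 2.106, 0.069, 0.564, 1.233]), np.float64(0.0))
-160 22 20 (array([0.131, 0.434, 2.082, 0.079, 0.456, 1.233]), np.float64(0.0))
-100 22 15 (array([0.143, 0.414, 2.   , 0.107, 0.473, 1.233]), np.float64(0.0))
-50 22 10 (array([0.15 , 0.404, 1.944, 0.142, 0.454, 1.233]), np.float64(0.0))
[-0.13,-0.00,-0.70,-0.01,0.00,0.02]
[-0.12,-0.00,-0.69,-0.01,0.00,0.02]
end [0.5149 0.1722 0.1462] rot err [ 0.02  0.03 -0.  ]
[-0.81,-0.00,0.10,0.00,-0.47,-0.00]
[-0.80,-0.00,0.14,0.00,-0.47,-0.00]
[-0.79,-0.00,0.19,0.00,-0.47,-0.00]
[-0.78,-0.00,0.23,0.00,-0.47,-0.00]
end [0.4081 0.1354 0.0814] rot err [ 0.02 -0.05 -0.01]
[0.23,-0.00,0.62,0.00,-0.00,-0.00]
[0.22,-0.01,0.63,0.00,-0.00,-0.00]
end [0.433  0.1444 0.0353] rot err [ 0.02 -0.05 -0.01]
```

Emit:
{"api": "drive_tool", "payload": {
  "rows": [
    [[0,0,-0.4,0,0,0,1],[-0.1,0,-0.5,0,0,0,1],[-0.12,0,-0.5,0,0,0,1],[-0.81,0,0.1,0,-0.47,0,1],[-0.8,0,0.14,0,-0.47,0,1],[-0.79,0,0.19,0,-0.47,0,1],[-0.78,0,0.23,0,-0.47,0,1],[0,0,0,0,0,0,1],[0,0,0,0,0,0,1],[0,0,0,0,0,0,1],[0,0,0,0,0,0,1]]
  ]
}}

```text
t: 16.45
tool_pos: [0.4116, 0.1358, 0.0807]
eef_rot: [-3.057, -0.519, -0.271]
wrist_force: [-0.7, -0.5, -0.1]
opening: 0.004
finger_force: 0.0
```

```bash
python3 - <<'E'
from push import *
here();plan(at(-160,-.5,22),RT(20),3)
E
```

```text
t 16.45 bed [-157.5   -1.5   72.8] roterr [-0.08 17.86  0.25] F bed [-0.7 -0.3  0.3] j5 0.564 op 0.004 0.0
[0.12,-0.01,0.41,-0.00,-0.01,0.01]
[0.13,-0.01,0.40,-0.00,-0.01,0.01]
[0.12,-0.00,0.41,-0.00,-0.01,0.01]
end [0.4332 0.1441 0.0352] rot err [-0.04  0.07  0.05]
```

Emit:
{"api": "drive_tool", "payload": {
  "rows": [
    [[0.12,0,0.4,0,0,0,1],[0.12,0,0.4,0,0,0,1],[0.12,0,0.4,0,0,0,1],[0,0,0,0,0,0,1],[0,0,0,0,0,0,1]]
  ]
}}

```text
t: 16.87
tool_pos: [0.4316, 0.1431, 0.0351]
eef_rot: [-3.057, -0.519, -0.266]
wrist_force: [0.6, -0.4, -0.0]
opening: 0.004
finger_force: 0.0
```

```bash
python3 - <<'E'
from push import *
here();e=plan(at(-146,-.3,22),RT(20),4);e=plan(at(-60,-.3,22),RT(12),20,pose=e)
E
```

```text
t 16.87 bed [-161.8   -1.1   22.7] roterr [-0.12 18.05  0.25] F bed [ 0.4 -0.6 -0.2] j5 0.454 op 0.004 0.0
[0.09,-0.00,-0.03,-0.00,0.00,0.01]
[0.10,-0.01,-0.03,-0.00,0.00,0.01]
[0.09,-0.00,-0.03,-0.00,0.00,0.01]
[0.10,-0.01,-0.03,-0.00,0.00,0.01]
end [0.4447 0.1485 0.0424] rot err [-0.08  0.05 -0.01]
[0.10,0.00,-0.04,-0.00,0.06,-0.00]
[0.10,0.00,-0.04,-0.00,0.06,-0.00]
[0.10,0.00,-0.03,-0.00,0.06,-0.00]
[0.10,0.00,-0.03,-0.00,0.06,-0.00]
[0.10,0.00,-0.03,-0.00,0.06,-0.00]
[0.10,0.00,-0.03,-0.00,0.06,-0.00]
[0.10,0.00,-0.03,-0.00,0.06,-0.00]
[0.10,0.00,-0.03,-0.00,0.06,-0.00]
[0.10,0.00,-0.03,-0.00,0.06,-0.00]
[0.10,0.00,-0.03,-0.00,0.06,-0.00]
[0.11,0.00,-0.03,-0.00,0.06,-0.00]
[0.11,0.00,-0.03,-0.00,0.06,-0.00]
[0.10,0.00,-0.03,-0.00,0.06,-0.00]
[0.11,0.00,-0.03,-0.00,0.06,-0.00]
[0.10,0.00,-0.03,-0.00,0.06,-0.00]
[0.11,0.00,-0.03,-0.00,0.06,-0.00]
[0.11,0.00,-0.03,-0.00,0.06,-0.00]
[0.10,0.00,-0.02,-0.00,0.06,-0.00]
[0.11,0.00,-0.02,-0.00,0.06,-0.00]
[0.10,0.00,-0.03,-0.00,0.06,-0.00]
end [0.5149 0.1726 0.0856] rot err [-0.08 -0.2  -0.02]
```

Emit:
{"api": "drive_tool", "payload": {
  "rows": [
    [[0.1,-0.01,-0.03,0,0,0,1],[0.1,0,-0.03,0,0,0,1],[0.1,-0.01,-0.03,0,0,0,1],[0.1,0,-0.03,0,0,0,1],[0.1,0,-0.04,0,0.06,0,1],[0.1,0,-0.03,0,0.06,0,1],[0.1,0,-0.03,0,0.06,0,1],[0.1,0,-0.03,0,0.06,0,1]]
  ]
}}

```text
t: 17.53
tool_pos: [0.4549, 0.1524, 0.0489]
eef_rot: [-3.05, -0.518, -0.295]
wrist_force: [-8.1, -8.5, -4.4]
opening: 0.006
finger_force: 5.5
```

```bash
python3 -c "
from g import *
here()"
```

```text
t 17.53 bed [-1.332e+02  1.000e-01  2.210e+01] roterr [-0.19 16.92  0.24] F bed [-11.2  -5.4   1.4] j5 0.497 op 0.006 5.457634292542934
```

Emit:
{"api": "drive_tool", "payload": {
  "rows": [
    [[0.1,0,-0.03,0,0.08,0,1],[0.1,0,-0.03,0,0.08,0,1],[0.1,0,-0.03,0,0.08,0,1],[0.1,0,-0.03,0,0.08,0,1],[0.1,0,-0.03,0,0.08,0,1],[0.1,0,-0.03,0,0.08,0,1],[0.1,0,-0.03,0,0.08,0,1],[0.1,0,-0.03,0,0.08,0,1],[0.1,0,-0.03,0,0.08,0,1],[0.1,0,-0.03,0,0.08,0,1]]
  ]
}}

```text
t: 18.37
tool_pos: [0.4886, 0.1645, 0.0694]
eef_rot: [-3.017, -0.512, -0.438]
wrist_force: [-5.8, -4.8, -10.5]
opening: 0.004
finger_force: 5.0
```

```bash
python3 - <<'E'
from g import *
here();plan(at(-50,-.3,22),RT(10),10)
E
```

```text
t 18.37 bed [-92.    0.6  22. ] roterr [-0.23 11.46  0.21] F bed [-11.4  -2.7  -5.5] j5 0.451 op 0.004 4.978757808155052
[0.10,0.00,-0.02,-0.00,0.05,0.00]
[0.10,0.00,-0.02,-0.00,0.05,0.00]
[0.10,0.00,-0.02,-0.00,0.05,0.00]
[0.10,0.00,-0.02,-0.00,0.05,0.00]
[0.10,0.00,-0.02,-0.00,0.05,0.00]
[0.11,0.01,-0.02,-0.00,0.05,0.00]
[0.10,0.00,-0.02,-0.00,0.05,0.00]
[0.11,0.01,-0.03,-0.00,0.05,0.00]
[0.10,0.00,-0.02,-0.00,0.05,0.00]
[0.11,0.01,-0.03,-0.00,0.05,0.00]
end [0.5234 0.1753 0.0906] rot err [-0.22  0.03  0.22]
```

Emit:
{"api": "drive_tool", "payload": {
  "rows": [
    [[0.1,0,-0.02,0,0.05,0,1],[0.1,0,-0.02,0,0.05,0,1],[0.1,0,-0.02,0,0.05,0,1],[0.1,0.01,-0.02,0,0.05,0,1],[0.1,0,-0.02,0,0.05,0,1],[0.1,0.01,-0.02,0,0.05,0,1],[0.1,0,-0.02,0,0.05,0,1],[0.1,0.01,-0.02,0,0.05,0,1],[0.1,0,-0.02,0,0.05,0,1],[0.1,0,-0.02,0,0.05,0,1]]
  ]
}}

```text
t: 19.2
tool_pos: [0.5218, 0.1754, 0.089]
eef_rot: [-2.993, -0.509, -0.524]
wrist_force: [-6.0, -1.4, -10.2]
opening: 0.002
finger_force: 5.0
```

Emit:
{"api": "drive_tool", "payload": {
  "rows": [
    [[0.1,0,-0.02,0,0.05,0,1],[0.1,0,-0.02,0,0.05,0,1],[0.1,0,-0.02,0,0.05,0,1],[0.1,0,-0.01,0,0.05,0,1],[0.1,0,-0.01,0,0.05,0,1],[0.1,0,-0.01,0,0.05,0,1],[0.1,0,-0.01,0,0.05,0,1],[0.1,0,-0.01,0,0.05,0,1]]
  ]
}}

```text
t: 19.87
tool_pos: [0.5486, 0.1844, 0.105]
eef_rot: [-2.972, -0.505, -0.595]
wrist_force: [-7.6, -3.2, -7.1]
opening: 0.004
finger_force: 5.5
```

```bash
python3 - <<'E'
from g import *
here();plan(at(2,-.3,22),RT(7),6)
E
```

```text
t 19.87 bed [-19.4  -0.1  21.2] roterr [-0.27  5.34  0.22] F bed [-10.7  -0.6  -2. ] j5 0.451 op 0.004 5.48475868999958
[0.09,0.00,-0.01,-0.01,0.01,0.01]
[0.09,0.00,-0.02,-0.01,0.01,0.01]
[0.09,0.00,-0.01,-0.01,0.01,0.01]
[0.09,0.00,-0.02,-0.01,0.01,0.01]
[0.08,0.00,-0.01,-0.01,0.01,0.01]
[0.09,0.01,-0.02,-0.01,0.01,0.01]
end [0.5659 0.19   0.1166] rot err [ 0.15 -0.07 -0.18]
```

Emit:
{"api": "drive_tool", "payload": {
  "rows": [
    [[0.08,0,-0.01,0,0,0,1],[0.08,0,-0.01,0,0,0,1],[0.08,0,-0.01,0,0,0,1],[0.08,0,-0.01,0,0,0,1],[0,0,0,0,0,0,1]]
  ]
}}

```text
t: 20.28
tool_pos: [0.5599, 0.1882, 0.112]
eef_rot: [-2.972, -0.505, -0.597]
wrist_force: [-6.5, -1.9, -6.6]
opening: 0.005
finger_force: 4.3
```

Emit:
{"api": "drive_tool", "payload": {
  "rows": [
    [[0.05,0,-0.01,0,0,0,1],[0.05,0,0,0,0,0,1],[0.05,0,0,0,0,0,1],[0,0,0,0,0,0,1]]
  ]
}}

```text
t: 20.62
tool_pos: [0.5608, 0.1887, 0.1122]
eef_rot: [-2.976, -0.506, -0.582]
wrist_force: [-19.0, -10.8, -3.3]
opening: 0.003
finger_force: 10.5
```

```bash
python3 - <<'E'
from g import *
here()
E
```

```text
t 20.62 bed [-4.7  0.  21. ] roterr [-0.31  5.83  0.23] F bed [-20.3  -4.1   7.9] j5 0.498 op 0.003 10.482278908020817
```

Emit:
{"api": "drive_tool", "payload": {
  "rows": [
    [[0.06,0,0,0,0,0,1],[0.06,0,0,0,0,0,1],[0,0,0,0,0,0,1],[0,0,0,0,0,0,1],[0,0,0,0,0,0,1]]
  ]
}}

```text
t: 21.03
tool_pos: [0.5609, 0.1889, 0.1122]
eef_rot: [-2.979, -0.507, -0.569]
wrist_force: [-31.5, -19.4, 1.9]
opening: 0.004
finger_force: 16.6
```

```bash
python3 - <<'E'
from g import *
here()
a=sum(eyes.capture("top").astype(float) for _ in range(2))/2;np.save("home.npy",a)
E
```

```text
t 21.03 bed [-4.5  0.1 20.9] roterr [-0.36  6.34  0.24] F bed [-30.3  -8.1  19.7] j5 0.512 op 0.004 16.62111544981599
```

It is hard against the stop: 30 N with no motion. Backing off along the slope and away.

Emit:
{"api": "drive_tool", "payload": {
  "rows": [
    [[-0.3,0,0,0,0,0,1],[-0.5,0,0,0,0,0,1],[-0.6,0,-0.3,0,0,0,1],[-0.6,0,-0.6,0,0,0,1],[-0.4,0,-0.8,0,0,0,1],[-0.4,0.4,-0.8,0,0,0,1],[0,0.8,-0.4,0,0,0,1],[0,0.9,0,0,0,0,1],[0,0.9,0,0,0,0,1],[0,0.9,0,0,0,0,1],[0,0,0,0,0,0,1],[0,0,0,0,0,0,1]]
  ]
}}

```text
t: 22.13
tool_pos: [0.4846, -0.0063, 0.182]
eef_rot: [-2.971, -0.498, -0.614]
wrist_force: [0.1, -1.3, 0.6]
opening: 0.005
finger_force: 0.0
```

```bash
python3 - <<'E'
from g import *
here();print(readout.observe()["tool_pos"])
a=sum(eyes.capture("top").astype(float) for _ in range(3))/3
g=a.mean(2);k=lambda q:proj("top",at(-110.5+q,0.7,41.3))[0].round(1)
print("knob top predicted q=0,136,140:",k(0),k(136),k(140))
c=a[...,2]-a[...,0]
for y in range(164,226,1): print(y,"".join("#" if g[y,x]<32 else "b" if c[y,x]>25 else "." if g[y,x]>95 else " " for x in range(155,225)))
for q in("disc","square","oblong"):print(q,[(np.round(d["uv"]),round(d["confidence"],2)) for d in eyes.boxes_of("top",q)])
E
```

```text
t 22.13 bed [ -87.1 -159.6  149.2] roterr [-0.02  4.65  0.01] F bed [-0.  -1.3  0.7] j5 0.693 op 0.005 0.0
[ 0.4845685 -0.0063457  0.1820466]
knob top predicted q=0,136,140: [203.9 223.4] [187.8 184.9] [187.3 183.8]
164 ###                              ####       ...   ... bbbbbbbbbbbbbbbb
165 ###                               ###    ......   ... bbbbbbbbbbbbbbbb
166 ###                              #### ..........  ...  bbbbbbbbbbbbbbb
167 ###                              ###  ..........  .... bbbbbbbbbbbbbbb
168 ###                             #### ...........   ... bbbbbbbbbbbbbbb
169 ###                             ### .............  ...  bbbbbbbbbbbbbb
170 #####                      ...  ### .............   ... bbbbbbbbbbbbbb
171  #####                  ...... ### ..............   ... bbbbbbbbbbbbbb
172   #####                  ...  #### ..............   .... bbbbbbbbbbbbb
173    #####          .      ..  #####................   ... bbbbbbbbbbbbb
174     #####      .....        ##### .................  ... bbbbbbbbbbbbb
175     #######  .......      ###### ..................   .
[... 3260 characters left out ...]
bbbbbbbbb...                                   bbbbbbbb
220 bbbbbbbbbbbbbbbbbbbbbbbb....                                bbbbbbbbbb
221 bbbbbbbbbbbbbbbbbbbbbbbbb...                             bbbbbbbbbbbbb
222 bbbbbbbbbbbbbbbbbbbbbbbbb...                         bbbbbbbbbbbbbbbb 
223 bbbbbbbbbbbbbbbbbbbbbbbbbb...                      bbbbbbbbbbbbbbbbbb 
224 bbbbbbbbbbbbbbbbbbbbbbbbbb...                   bbbbbbbbbbbbbbbbbbbbb 
225 bbbbbbbbbbbbbbbbbbbbbbbbbbb..                bbbbbbbbbbbbbbbbbbbbbb   
disc [(array([350., 209.]), 0.7)]
square [(array([291., 236.]), 0.72), (array([183., 173.]), 0.35)]
oblong [(array([390., 238.]), 0.96), (array([318., 113.]), 0.93), (array([253., 198.]), 0.68)]
```

```bash
python3 -c "
from rig import bot
print(bot.hand_in())"
```

```text
the job is handed in; nothing more can be done
None
```

The oblong blank is seated in the die and released, the carriage is pushed hard against its upper stop, and the job is handed in at about 22 s with the arm clear; the other blanks' positions are unchanged.

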